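Wedge a row of milk sample bottles tight in the shaker tray

TASK

Get the shaker ready to run: stand all the milk sample bottles that are on the bench beside it in one row in the shaker's tray, starting against its end wall, and slide the stop plate down into the pair of slots just behind the last bottle, fully home, with its yellow slope facing the bottles. Then put the wooden wedge point down between the last bottle and the slope and push it down firmly (about 20 N) so that the row is locked tight and nothing can rattle; leave the tube rack, tape roll and sample cup behind the shaker alone.

Things in the scene. Friction and masses are not known exactly. Their poses are not given: they have to be found in the camera images.
- shaker: low white bench shaker with an open bottle tray on top, fixed. Origin: at bench level on the tray's centre line; the row runs along its y axis, x points across the tray. Deck 62 mm above the bench; channel 82 mm wide between white rails 45 mm high; aluminium end wall 68 mm high at its -y end. Three pairs of upright grooves in the rails, 13 mm wide, 11 mm deep, open at the top, take the stop plate
- tray_end (a point): point on the tray deck (z = deck surface) on the centre line at the inner face of the end wall, axes as the shaker's; the row starts here and goes towards +y
- slot_3 (a point): middle, at deck level on the centre line, of the pair of grooves for a row of 3 bottles; 257.5 mm along +y from tray_end
- slot_4 (a point): the same for a row of 4 bottles; 331.5 mm along +y from tray_end
- slot_5 (a point): the same for a row of 5 bottles; 405.5 mm along +y from tray_end
- bottle_1: milk sample bottle, clear glass with cream-coloured milk and white round cap, 74 mm diameter (straight up to 70 mm, then a shoulder), 136 mm high; the cap is 53 mm in diameter and takes up the top 28 mm. Origin: centre of the underside, z up. 0.31 kg. Three to five of the five bottles are present
- bottle_2: milk sample bottle, clear glass with cream-coloured milk and white round cap, 74 mm diameter (straight up to 70 mm, then a shoulder), 136 mm high; the cap is 53 mm in diameter and takes up the top 28 mm. Origin: centre of the underside, z up. 0.31 kg. Three to five of the five bottles are present
- bottle_3: milk sample bottle, clear glass with cream-coloured milk and white round cap, 74 mm diameter (straight up to 70 mm, then a shoulder), 136 mm high; the cap is 53 mm in diameter and takes up the top 28 mm. Origin: centre of the underside, z up. 0.31 kg. Three to five of the five bottles are present
- bottle_4: milk sample bottle, clear glass with cream-coloured milk and white round cap, 74 mm diameter (straight up to 70 mm, then a shoulder), 136 mm high; the cap is 53 mm in diameter and takes up the top 28 mm. Origin: centre of the underside, z up. 0.31 kg. Three to five of the five bottles are present
- bottle_5: milk sample bottle, clear glass with cream-coloured milk and white round cap, 74 mm diameter (straight up to 70 mm, then a shoulder), 136 mm high; the cap is 53 mm in diameter and takes up the top 28 mm. Origin: centre of the underside, z up. 0.31 kg. Three to five of the five bottles are present
- stop_plate: grey plate 94 mm wide (x), 10 thick (y), 83 high, lower edge round; origin: middle of the lower edge, z up. Grip tab 36 wide (x), 10 thick, at 83 to 126 mm height. Yellow pad, 60 wide, on the -y side: stands 25 mm from the plate's middle at 10 mm height (bevelled below), 11.4 at 78 (slope 1:5). Used with its y axis along the shaker's +y (pad to the bottles). 0.16 kg. Starts upright in the stand
- wedge: wooden wedge; origin: centre of the toe, z up to the head. 56 mm wide (x), toe 15 thick (y). -y face upright, +y face slopes 1:5 (7.5 mm off at the toe, 24.5 at 85 mm height). Head 36 x 16 mm over the toe, 85 to 125 mm up. Used with its -y face on the bottle, slope on slope; with the row closed up it jams with the toe 12 to 45 mm above the deck and holds by friction. 0.09 kg. Starts in the stand
- stand: grey block 124 x 100 x 45 mm (x, y, z), fixed, with two pockets 37 mm deep (floors 8 mm above the bench): 100 x 34 mm at y = +25 mm for the stop plate, 62 x 27.5 mm at y = -25.5 mm for the wedge. Origin: centre of the underside. Plate and wedge stand in it upright with their axes along its axes
- tube_rack: tube rack standing behind the shaker, to be left alone
- tape_roll: tape roll standing behind the shaker, to be left alone
- sample_cup: sample cup standing behind the shaker, to be left alone
Mind the look-alikes: they are no part of the job. What is meant by the wedge is not green, and is the larger of those in its own colour. Leave any blue or orange look-alike of the stop_plate alone.

How it is judged (in metres and radians):
On the way, in this order (a step that is already met when the one before it is completed fails the run):
1. all bottles stand in the tray and the stop plate is fully down in a pair of slots (x of bottle_1 in the frame of shaker between -0.012 and 0.012 m and y of bottle_1 in the frame of tray_end between 0.025 and 0.375 m and z of bottle_1 in the frame of tray_end between -0.006 and 0.006 m and angle between each of bottle_1, bottle_2, bottle_3, bottle_4, bottle_5's own z axis and vertical below 0.1 rad and x of bottle_2 in the frame of shaker between -0.012 and 0.012 m and y of bottle_2 in the frame of tray_end between 0.025 and 0.375 m and z of bottle_2 in the frame of tray_end between -0.006 and 0.006 m and x of bottle_3 in the frame of shaker between -0.012 and 0.012 m and y of bottle_3 in the frame of tray_end between 0.025 and 0.375 m and z of bottle_3 in the frame of tray_end between -0.006 and 0.006 m and x of bottle_4 in the frame of shaker between -0.012 and 0.012 m and y of bottle_4 in the frame of tray_end between 0.025 and 0.375 m and z of bottle_4 in the frame of tray_end between -0.006 and 0.006 m and x of bottle_5 in the frame of shaker between -0.012 and 0.012 m and y of bottle_5 in the frame of tray_end between 0.025 and 0.375 m and z of bottle_5 in the frame of tray_end between -0.006 and 0.006 m and x of stop_plate in the frame of shaker between -0.006 and 0.006 m and z of stop_plate in the frame of tray_end below 0.005 m and y of stop_plate in the frame of tray_end between 0.22 and 0.42 m and angle between stop_plate's own z axis and vertical below 0.12 rad), for 0.2 s.
2. the wedge is driven between the last bottle and the stop plate and grips (all of step 1 and x of wedge in the frame of stop_plate between -0.02 and 0.02 m and y of wedge in the frame of stop_plate between -0.045 and -0.017 m and z of wedge in the frame of tray_end between 0.002 and 0.07 m and angle between wedge's own z axis and vertical below 0.15 rad and contact force between wedge and stop_plate above 5 N), for 0.2 s.
At the end, for the whole second after the job is handed in: Every bottle stands upright on the tray deck (6 mm) on its centre line (12 mm); the stop plate is down in a slot pair (within 5 mm of the deck, upright); the wedge stands upright between bottle and slope, toe 2 to 70 mm above the deck, pressing on the plate with over 5 N by itself; all at rest (all of step 2 and linear speed of each of bottle_1, bottle_2, bottle_3, bottle_4, bottle_5, stop_plate, wedge below 0.02 m/s); the robot touches nothing.
It fails at once if the tube rack is knocked more than 3 cm from its place (distance of tube_rack from where it was at the start of the episode above 0.03 m).
It fails at once if the tape roll is knocked more than 3 cm from its place (distance of tape_roll from where it was at the start of the episode above 0.03 m).
It fails at once if the sample cup is knocked more than 3 cm from its place (distance of sample_cup from where it was at the start of the episode above 0.03 m).
Of bottle_1, bottle_2, bottle_3, bottle_4, bottle_5 only 3 to 5 are there at a start; the rules pass over those that are not, and their reading is None.
At some moment in a run one of bottle_1, bottle_2, bottle_3, bottle_4, bottle_5 may be knocked a few centimetres aside while the robot is not near it.
It also fails if it takes over 210 s, if anything falls off the work surface, if the arm or the gripper's body presses on something with over 40 N, if the wrist force passes 120 N, or if a joint passes its speed limit or range.

ROBOT

A 6-joint arm with a two-finger parallel gripper is mounted at the origin on a cart in front of the work surface, level with it; the furniture and walls round the work are solid. World frame = base frame: x ahead of the robot, y to its left, z up, the work surface at z = 0. Lengths are in m, angles in degrees, forces in N, time in s.
With the tool pointing down it reaches from about 0.375 to 0.9 m from the base axis. Payload 3.1 kg.
Tool frame: the origin (TCP) lies between the finger pads; the fingertips stand 11 mm ahead of it and the grasp point (between the pads) lies 8 mm behind it; z points along the fingers, y is the direction in which the jaws open and shut (so a half turn about z gives the same grasp; the last joint's range is limited). The gripper opens to 87 mm and grips with 3 to 60 N. Pads are 19 mm wide; open, the fingers measure 117 mm over their backs; the gripper's body (75 mm by 190 mm) begins 51 mm behind the grasp point.
Start: joints at [63.226, 30.224, 82.088, -0, 67.689, -10.227], TCP at [0.178, 0.599, 0.234] pointing down, gripper open.
Joint ranges: [-176.69, 176.69], [-43.24, 126.21], [12.49, 139.97], [-82, 262], [0, 151.66], [-163.58, 163.58]. Speed limits (degrees/s): [159.86, 159.86, 180, 180, 180, 180].

INTERFACE

Orientations are given as a 3x3 rotation matrix whose columns are the frame's x, y, z axes.
In Python, from rig import bot, vision gives the robot as it stands. The module is installed in compiled form; this text tells all that it offers.
- The arm moves only by the tool jog_arm, never from a script. Its argument "rows" is a list of rows, each an object with "dp": the shift along the tool's x, y, z in mm, a list of three; "turn": the turn, a rotation vector about the tool's x, y, z in degrees, a list of three; "grip": the opening, from 0 (shut) to 1 (fully open). A call has 1 to 10 rows; each row is the pose to reach, as a shift and turn from the pose commanded when the call began, along the tool's axes at that moment; what a row does not reach only later rows make up. A row lasts 1/10 s, in which the tool goes at most 50 mm and 8.59 degrees, less where a joint would pass 70% of its speed; a pose out of reach is approached as far as the arm can. A call with a gripper value outside its range is refused whole. The fingers move at their own pace and stop on an object; the grip force is fixed at half the most. Time passes only in rows, so rows that repeat a pose let the fingers close. It gives the time, the measured TCP pose, the force and the opening at its end, in the units of the state.
- bot.read_state(): the state, without advancing time (a new reading comes with each control period).
- vision.capture(name): name is "side" or "top" or "wrist"; returns (picture, depth): 400x640x3 uint8, red, green, blue; 400x640 float32, m along the optical axis (not along the pixel's ray), 0 where there is no reading.
- vision.camera_info(name): a dict with "vertical_fov" (degrees; the focal length in pixels is half the picture's height over the tangent of half this angle, whatever the lens; pixels are square), "cx", "cy" (the principal point, pixels), "position" and "rotation" of the camera in the world. Camera axes: x right, y down, z forward; pixel columns grow to the right and rows downward; lengths in m; the calibration is good to about 2 mm. A picture is of the moment at which its call begins: read the wrist's pose just before it. camera_info takes no time and is no camera call; for the wrist camera it gives the pose at the moment of the call.
- bot.hand_in(): hands the job in, once; it reports no verdict.
The state is a dict: "time_s": time; "joint_positions": joint angles; "qvel": joint speeds; "tau": joint torques, N m; "position": TCP position; "tcp_rot": TCP orientation; "force": force on the tool from outside, world axes, zero at the start; "moment": the same for the moment, N m; "opening": opening from 0.0 (shut) to 1.0 (fully open).
Only numpy, scipy, OpenCV 4.12 (cv2) and the standard library are available. Lean on these libraries where they do the work, as an engineer would, in place of code of your own. Each camera call takes 0.05 s, during which the arm holds its last target.

## Working session

There is one attempt and no reset: what is moved stays moved. The work goes in short steps, Python scripts to look and compute and a tool call to move; the robot and the scene stay as the last step left them, time stands still between calls to the robot, and variables do not carry over. Pictures are saved under pics/ and viewed, and the job is handed in when it is done.

Besides the shell and the picture viewer there is one more tool, called after ">>>" by a JSON object that holds its "fn" and its "kwargs", one argument or row to a line. jog_arm: Moves the arm, as the interface text tells. Its arguments: {"type":"object","properties":{"rows":{"type":"array"}},"required":["rows"]}

```bash
mkdir -p pics; ls
python3 - <<'E'
from rig import bot, vision
import cv2
s=bot.read_state(); print(s['time_s'],s['position'],s['tcp_rot'],s['opening'],s['force'])
for n in ['side','top','wrist']:
    i=vision.camera_info(n);print(n,i)
    p,d=vision.capture(n); cv2.imwrite(f'pics/{n}0.png',p[:,:,::-1])
E
```

```text
pics
0.0 [0.17765168 0.59846681 0.23256612] [[-9.58590659e-01  2.84785931e-01 -9.59826513e-04]
 [ 2.84787329e-01  9.58588661e-01 -1.98925342e-03]
 [ 3.53567423e-04 -2.18022618e-03 -9.99997561e-01]] 0.9961919955936198 [-0.855891   -0.07834298  0.82916344]
side {'vertical_fov': 51.82346194477171, 'cx': 313.1568191967133, 'cy': 196.5300131058752, 'position': array([ 0.40039555, -1.20274745,  0.90801266]), 'rotation': array([[ 0.99504968, -0.0458959 ,  0.08814588],
       [-0.09808358, -0.59628334,  0.79675956],
       [ 0.01599193, -0.80146101, -0.59783318]])}
top {'vertical_fov': 52.444496873305454, 'cx': 320.65833456233213, 'cy': 199.68024805006883, 'position': array([ 0.26817471, -0.09075418,  1.3078342 ]), 'rotation': array([[-0.04991944, -0.97767814,  0.20409191],
       [-0.99874167,  0.04788179, -0.01491312],
       [ 0.00480794, -0.20457955, -0.97883813]])}
wrist {'vertical_fov': 62.48099956698798, 'cx': 317.66649726798204, 'cy': 200.0351877407057, 'position': array([0.09732523, 0.62347277, 0.38336114]), 'rotation': array([[ 2.85220414e-01,  9.13016278e-01,  2.91634346e-01],
       [ 9.58461493e-01, -2.71398365e-01, -8.77182644e-02],
       [-9.39118477e-04,  3.04539331e-01, -9.52499299e-01]])}
```

View pics/side0.png

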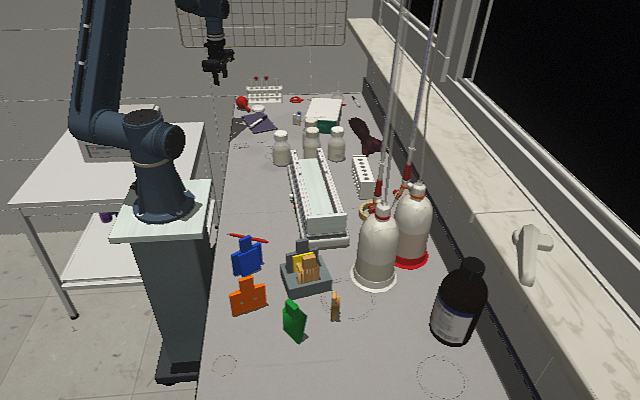

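View pics/top0.png

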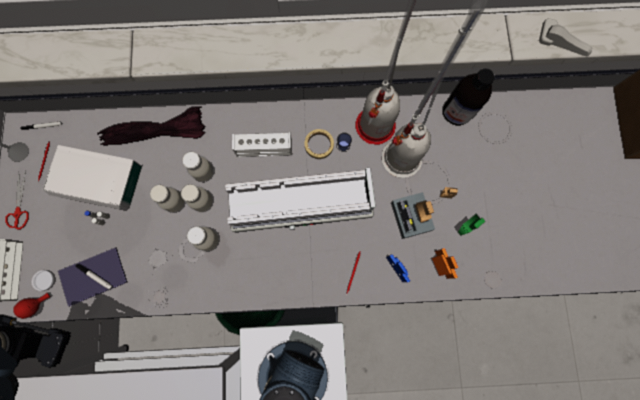

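View pics/wrist0.png

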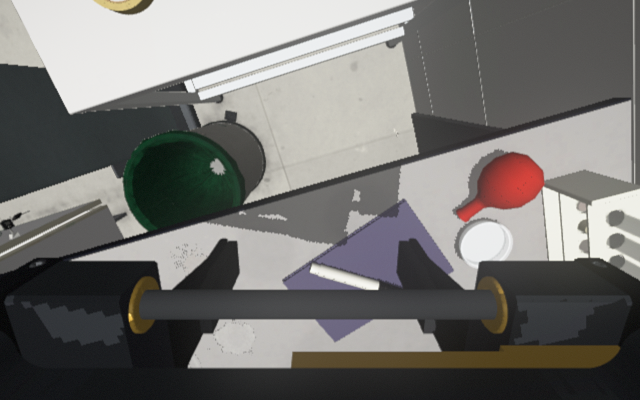

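```bash
cat > h.py <<'E'
from rig import bot, vision
import numpy as np, cv2
def shot(n):
    i=vision.camera_info(n); p,d=vision.capture(n); return p,d,i
def K(i):
    f=200/np.tan(np.radians(i['vertical_fov']/2)); return f,i['cx'],i['cy']
def cloud(d,i):
    f,cx,cy=K(i); v,u=np.mgrid[0:400,0:640]
    c=np.stack([(u-cx)/f*d,(v-cy)/f*d,d],-1)
    return c@i['rotation'].T+i['position']
def proj(P,i):
    f,cx,cy=K(i); c=(np.asarray(P)-i['position'])@i['rotation']
    return np.stack([c[...,0]/c[...,2]*f+cx,c[...,1]/c[...,2]*f+cy],-1)
def ray(u,v,z,i):
    f,cx,cy=K(i); r=i['rotation']@np.array([(u-cx)/f,(v-cy)/f,1]); return i['position']+r*(z-i['position'][2])/r[2]
def save(n,p,box=None,s=1):
    if box: x0,y0,x1,y1=box; p=p[y0:y1,x0:x1]
    if s!=1: p=cv2.resize(p,None,fx=s,fy=s,interpolation=cv2.INTER_CUBIC)
    cv2.imwrite('pics/'+n+'.png',p[:,:,::-1])
E
python3 - <<'E'
from h import *
p,d,i=shot('top'); np.savez('/tmp/top.npz',p=p,d=d)
c=cloud(d,i)
save('top_a',p,(140,130,300,270),5); save('top_b',p,(340,150,500,290),5)
# cap tops: z around .136
m=((abs(c[...,2]-.136)<.008)&(p.min(-1)>130)).astype(np.uint8)
n,l,st,ce=cv2.connectedComponentsWithStats(m)
for k in range(1,n):
    if st[k,4]>60: 
        q=c[l==k]; print(k,st[k],ce[k],q.mean(0).round(4),ray(*ce[k],.136,i).round(4))
# shaker
for z0,nm in((.107,'rail'),(.13,'wall'),(.062,'deck')):
    m=((abs(c[...,2]-z0)<.006)).astype(np.uint8)
    n,l,st,ce=cv2.connectedComponentsWithStats(m)
    for k in range(1,n):
        if st[k,4]>80: print(nm,st[k],c[l==k].mean(0).round(4))
E
```

```text
1 [182 152  18  16 224] [190.31696429 159.4375    ] [0.655  0.2765 0.1363] [0.6551 0.2765 0.136 ]
2 [366 168   9  39 129] [370.09302326 186.86821705] [ 0.5456 -0.2579  0.1307] [ 0.5441 -0.2572  0.136 ]
3 [150 185  17  17 230] [158.12173913 192.78695652] [0.5567 0.3697 0.1362] [0.5568 0.3697 0.136 ]
4 [181 184  17  17 230] [189.23043478 192.26521739] [0.5538 0.2781 0.1362] [0.5539 0.2782 0.136 ]
5 [187 226  18  18 253] [195.34387352 234.84189723] [0.4265 0.2585 0.1359] [0.4265 0.2585 0.136 ]
rail [492  68  72   5 134] [ 0.9156 -0.8024  0.1074]
rail [634  71   6  35  81] [ 0.8452 -1.1481  0.1063]
rail [272  75 113   8 220] [ 0.9157 -0.1518  0.1071]
rail [126  80 145  10 268] [0.9157 0.2594 0.1069]
rail [77 86 48  5 97] [0.9159 0.5758 0.1073]
rail [ 2 89 46  5 90] [0.9162 0.8157 0.1073]
rail [225 170 141  21 902] [ 0.5843 -0.0394  0.1069]
rail [227 202 146  22 915] [ 0.482  -0.0436  0.1069]
wall [486  60 154   9 307] [ 0.9155 -0.905   0.1303]
wall [336  72  50   5  86] [ 0.9154 -0.2583  0.1295]
wall [243  74  92   6 165] [ 0.9157 -0.0287  0.1298]
wall [  0  78 242  13 471] [0.9157 0.5    0.13  ]
wall [183 152  18  17 110] [0.6504 0.2713 0.1329]
wall [366 168   9  39 183] [ 0.5448 -0.2575  0.1297]
wall [181 185  19  17 110] [0.5485 0.2748 0.1334]
wall [156 187  14  16  85] [0.5507 0.3582 0.133 ]
wall [187 226  19  19 152] [0.425  0.256  0.1334]
deck [623  76  17  78 230] [ 0.7728 -1.1448  0.0621]
deck [492  79  66   5 121] [ 0.9    -0.8122  0.0622]
deck [200  87 157  10 275] [0.9001 0.0097 0.0619]
deck [ 97  95  93   7 156] [0.9003 0.4615 0.062 ]
deck [  0  99  93   6 154] [0.9003 0.7718 0.0624]
deck [183 109  16  15  95] [0.8268 0.3034 0.0588]
deck [  43  145   92   63 1667] [0.6153 0.622  0.0648]
deck [ 229  179  139   41 3214] [ 0.5381 -0.0342  0.0622]
deck [ 14 302  13  14  98] [0.2438 0.7993 0.059 ]
```

View pics/top_a.png

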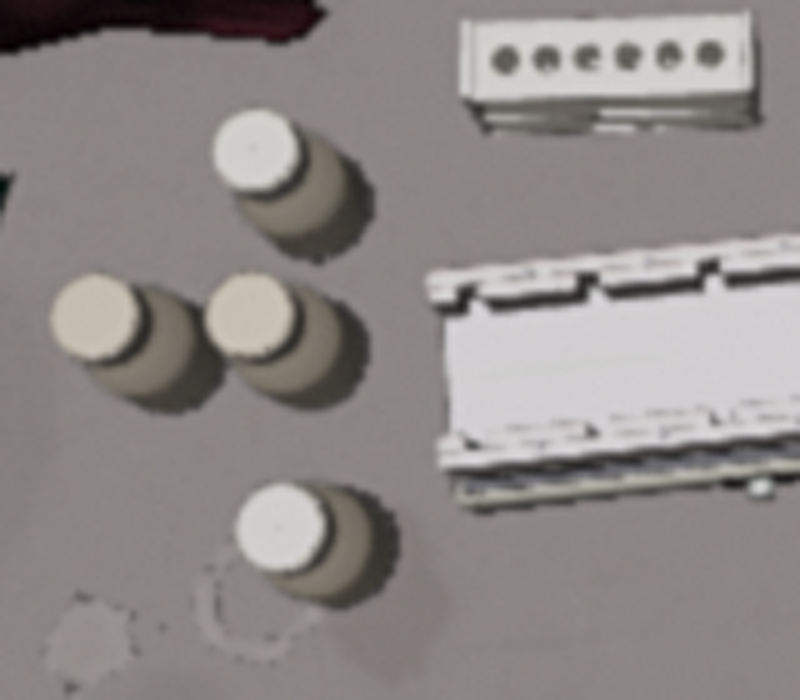

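View pics/top_b.png

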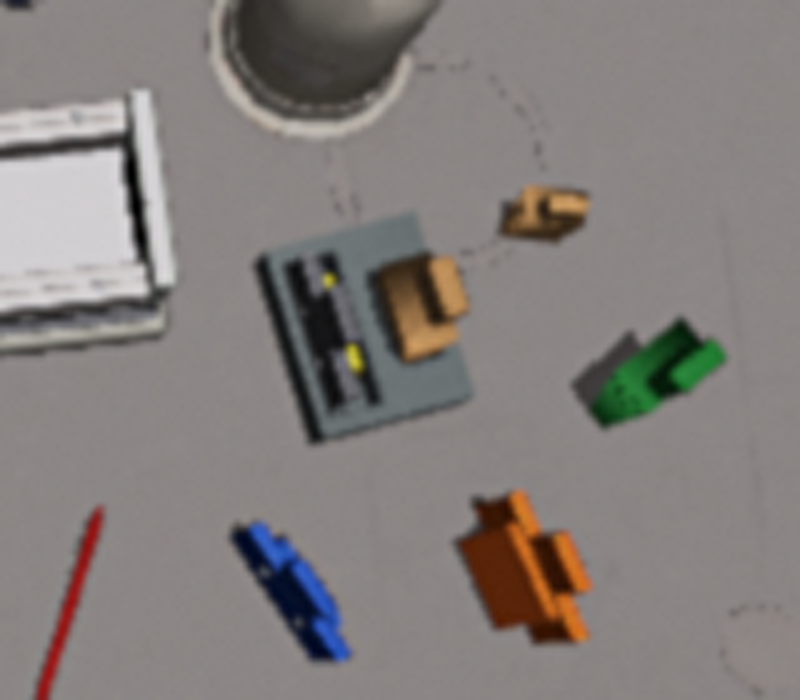

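Run:
```python
from h import *
f=np.load('/tmp/top.npz');p,d=f['p'],f['d'];i=vision.camera_info('top');c=cloud(d,i)
xy=c[...,:2]
def fit(m,nm):
    q=xy[m].astype(np.float32); vx,vy,x0,y0=cv2.fitLine(q,cv2.DIST_HUBER,0,.01,.01).ravel()
    if vy<0: vx,vy=-vx,-vy
    n=np.array([vy,-vx]); s=(q-[x0,y0])@n; t=(q-[x0,y0])@np.array([vx,vy])
    print(nm,len(q),'yaw',np.degrees(np.arctan2(-vx,vy)).round(2),'c',x0.round(4),y0.round(4),'across',np.percentile(s,[1,50,99]).round(4),'along',np.percentile(t,[0.5,99.5]).round(4), 'z',np.median(c[...,2][m]).round(4))
u=np.arange(640)[None,:]; v=np.arange(400)[:,None]
z=c[...,2]
fit((abs(z-.107)<.004)&(v>165)&(v<195)&(u>222)&(u<368),'rail+x')
fit((abs(z-.107)<.004)&(v>195)&(v<230)&(u>222)&(u<375),'rail-x')
fit((abs(z-.062)<.003)&(v>175)&(v<225)&(u>225)&(u<372),'deck')
fit((abs(z-.13)<.004)&(v>160)&(v<215)&(u>360)&(u<380),'wall')
# stand top z~.045
m=(abs(z-.045)<.005)&(v>185)&(v<245)&(u>385)&(u<440)
q=xy[m].astype(np.float32); print('stand',len(q),cv2.minAreaRect(q))
# tabs / heads above stand
m=(z>.115)&(z<.145)&(v>185)&(v<245)&(u>385)&(u<445)
n,l,st,ce=cv2.connectedComponentsWithStats(m.astype(np.uint8))
for k in range(1,n):
    q=c[l==k]; print('tab',st[k],q.mean(0).round(4),p[l==k].mean(0).round(0),cv2.minAreaRect(q[:,:2].astype(np.float32)))
```

```text
rail+x 815 yaw 3.02 c 0.5841 -0.0397 across [-0.0105  0.0003  0.0107] along [-0.2088  0.2186] z 0.107
rail-x 828 yaw 3.43 c 0.4822 -0.0437 across [-0.0096 -0.0002  0.0104] along [-0.2102  0.2167] z 0.107
deck 2544 yaw 2.92 c 0.5369 -0.0333 across [-0.0634  0.      0.0388] along [-0.2164  0.209 ] z 0.0621
wall 170 yaw -86.89 c 0.5434 -0.2575 across [-0.0067  0.      0.0069] along [-0.0568  0.0612] z 0.1297
stand 664 ((0.47105491161346436, -0.3994240164756775), (0.12426770478487015, 0.10110048204660416), 12.218698501586914)
tab [425 201   9  13  84] [ 0.4758 -0.4262  0.1302] [142. 107.  70.] ((0.4768543541431427, -0.427931010723114), (0.03536698594689369, 0.01766599901020527), 12.989542961120605)
tab [404 206   8  13  59] [ 0.4632 -0.363   0.1311] [78. 77. 80.] ((0.4638010263442993, -0.36398959159851074), (0.035662271082401276, 0.009892427362501621), 10.242562294006348)
```

Run:
```python
from h import *
f=np.load('/tmp/top.npz');p,d=f['p'],f['d'];i=vision.camera_info('top');c=cloud(d,i)
for lo,hi in((.03,.1),(.15,.2),(.2,.25),(.25,.35),(.35,.5),(.5,.9)):
    m=(c[...,2]>lo)&(c[...,2]<hi)&(c[...,0]>.4)&(c[...,0]<.85)&(abs(c[...,1]+.4)<.35)
    m=cv2.morphologyEx(m.astype(np.uint8),cv2.MORPH_OPEN,np.ones((2,2)))
    n,l,st,ce=cv2.connectedComponentsWithStats(m)
    for k in range(1,n):
        q=c[l==k]
        if len(q)>25: print(lo,hi,len(q),q.min(0).round(3),q.max(0).round(3))
th=np.radians(3.15);Y=np.array([-np.sin(th),np.cos(th)])
te=np.array([.5446,-.2508])
X=np.array([np.cos(th),np.sin(th)])
for k in(.2575,.3315,.4055):
  print(k,[proj(np.r_[te+k*Y+s*X,.107],i).round(1) for s in(-.047,.047)])
```

```text
0.03 0.1 339 [ 0.268 -0.662 -0.005] [ 0.838 -0.091  1.308]
0.03 0.1 271 [ 0.268 -0.373  0.007] [ 0.8   -0.091  1.308]
0.03 0.1 90 [ 0.708 -0.228 -0.004] [ 0.76  -0.177  0.069]
0.03 0.1 31 [ 0.7   -0.216 -0.001] [ 0.721 -0.178  0.065]
0.03 0.1 241 [ 0.268 -0.442  0.   ] [ 0.682 -0.091  1.308]
0.03 0.1 1681 [ 0.268 -0.254  0.054] [ 0.588 -0.053  1.308]
0.03 0.1 116 [ 0.525 -0.567 -0.005] [ 0.555 -0.501  0.093]
0.03 0.1 1088 [ 0.268 -0.477 -0.006] [ 0.547 -0.091  1.308]
0.03 0.1 564 [ 0.268 -0.283 -0.005] [ 0.499 -0.053  1.308]
0.03 0.1 178 [ 0.401 -0.599 -0.005] [ 0.452 -0.54   0.124]
0.15 0.2 570 [ 0.268 -0.728 -0.003] [ 0.902 -0.091  1.308]
0.15 0.2 106 [ 0.747 -0.274  0.156] [ 0.813 -0.256  0.219]
0.15 0.2 243 [ 0.268 -0.403 -0.004] [ 0.864 -0.091  1.308]
0.15 0.2 38 [ 0.661 -0.359  0.176] [ 0.703 -0.331  0.281]
0.15 0.2 339 [ 0.617 -0.495 -0.006] [ 0.722 -0.325  0.201]
0.2 0.25 434 [ 0.268 -0.707  0.052] [ 0.913 -0.091  1.308]
0.2 0.25 453 [ 0.268 -0.4   -0.006] [ 0.903 -0.091  1.308]
0.2 0.25 427 [ 0.268 -0.435  0.176] [ 0.684 -0.091  1.308]
0.25 0.35 241 [ 0.268 -0.377  0.042] [ 0.917 -0.091  1.308]
0.25 0.35 301 [ 0.268 -0.492 -0.006] [ 0.812 -0.091  1.308]
0.35 0.5 3489 [ 0.268 -0.915  0.128] [ 0.919 -0.091  1.308]
0.35 0.5 4392 [ 0.268 -0.497  0.09 ] [ 0.918 -0.045  1.308]
0.35 0.5 90 [ 0.268 -0.535 -0.007] [ 0.901 -0.091  1.308]
0.35 0.5 176 [ 0.656 -0.514 -0.005] [ 0.893 -0.344  0.504]
0.5 0.9 371 [ 0.268 -0.362  0.39 ] [ 0.935 -0.091  1.308]
0.5 0.9 1176 [ 0.268 -0.549  0.001] [ 0.934 -0.091  1.308]
0.2575 [array([283.7, 212.9]), array([281. , 182.7])]
0.3315 [array([259.1, 215.4]), array([256.8, 185.1])]
0.4055 [array([234.3, 218. ]), array([232.4, 187.6])]
```

```bash
cat >> h.py <<'E'
from scipy.spatial.transform import Rotation as Ro
def Rt(yaw): # tool down, y axis at yaw deg
    a=np.radians(yaw); y=np.array([np.cos(a),np.sin(a),0]); z=np.array([0,0,-1.]); return np.stack([np.cross(y,z),y,z],1)
def go(P,yaw=3.15):
    s=bot.read_state(); R=s['tcp_rot']; 
    dp=R.T@(np.array(P)-s['position'])*1000; tv=np.degrees(Ro.from_matrix(R.T@Rt(yaw)).as_rotvec())
    print('dp',dp.round(1),'turn',tv.round(2),'rows',(np.linalg.norm(dp)/50).round(1),'t',s['time_s'],'F',np.round(s['force'],1))
th=np.radians(3.15); SX=np.array([np.cos(th),np.sin(th)]); SY=np.array([-np.sin(th),np.cos(th)])
TE=np.array([.5446,-.2508])
def tray(y,x=0): return TE+y*SY+x*SX
E
python3 -c "
from h import *
go([.4265,.2585,.24])"
```

```text
dp [-335.3 -255.3   -6.8] turn [-7.00e-02  3.00e-02  7.03e+01] rows 8.4 t 0.2 F [ 1.1  0.4 -0.2]
```

>>> {"fn": "jog_arm", "kwargs": {
  "rows": [
    {"dp":[-40,-30,-7],"turn":[0,0,8.5],"grip":1},
    {"dp":[-80,-60,-7],"turn":[0,0,17],"grip":1},
    {"dp":[-120,-90,-7],"turn":[0,0,25.5],"grip":1},
    {"dp":[-160,-120,-7],"turn":[0,0,34],"grip":1},
    {"dp":[-200,-150,-7],"turn":[0,0,42.5],"grip":1},
    {"dp":[-240,-182,-7],"turn":[0,0,51],"grip":1},
    {"dp":[-280,-214,-7],"turn":[0,0,59.5],"grip":1},
    {"dp":[-320,-244,-7],"turn":[0,0,67],"grip":1},
    {"dp":[-335.3,-255.3,-7],"turn":[0,0,70.3],"grip":1},
    {"dp":[-335.3,-255.3,-7],"turn":[0,0,70.3],"grip":1}
  ]
}}

```text
time_s: 1.2
position: [0.4289, 0.2565, 0.2406]
tcp_rot: [[-0.05, 0.999, 0.001], [0.999, 0.05, -0.0], [-0.0, 0.001, -1.0]]
force: [0.0, 0.8, 0.0]
opening: 1.002
```

```bash
python3 -c "
from h import *
go([.4265,.2585,.116])
p,d,i=shot('wrist'); save('w1',p); np.savez('/tmp/w.npz',p=p,d=d)
print(proj([[.4265,.2585,.136]],i))
c=cloud(d,i); m=(abs(c[...,2]-.136)<.004)&(p.min(-1)>130)
n,l,st,ce=cv2.connectedComponentsWithStats(m.astype(np.uint8))
for k in range(1,n):
  if st[k,4]>200: print(st[k],ce[k],c[l==k].mean(0).round(4), cv2.minEnclosingCircle(c[l==k][:,:2].astype(np.float32)))
"
```

```text
dp [  2.1  -2.5 124.6] turn [ 0.07  0.02 -0.31] rows 2.5 t 1.2 F [0.  0.8 0. ]
[[314.13329842 201.68416719]]
[ 465   24   74   78 4410] [501.661678    62.31904762] [0.5564 0.3699 0.1354] ((0.5575169324874878, 0.3695529103279114), 0.02678932435810566)
[ 447  153   59   63 2909] [475.4912341 183.7968374] [0.5552 0.2795 0.1353] ((0.5542599558830261, 0.2782495319843292), 0.02669602632522583)
[ 563  161   66   62 3119] [595.72106444 191.9753126 ] [0.6538 0.2775 0.1352] ((0.655595064163208, 0.2763652801513672), 0.02705775760114193)
[ 286  169   58   61 2725] [314.73247706 198.71119266] [0.4269 0.2607 0.1354] ((0.4273098409175873, 0.2586742043495178), 0.02653302624821663)
```

View pics/w1.png

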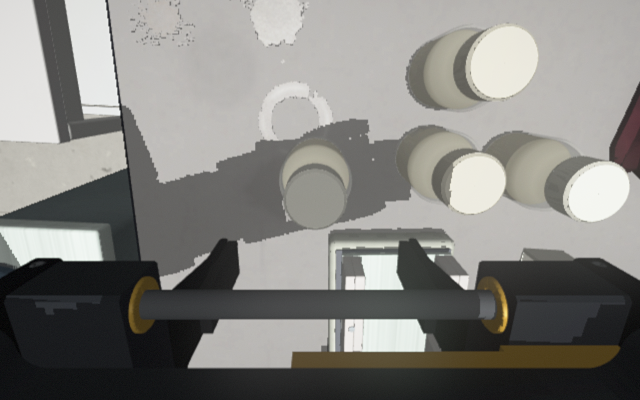

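>>> {"fn": "jog_arm", "kwargs": {
  "rows": [
    {"dp":[2,-2,40],"turn":[0,0,0],"grip":1},
    {"dp":[2,-2,80],"turn":[0,0,0],"grip":1},
    {"dp":[2,-2,115],"turn":[0,0,0],"grip":1},
    {"dp":[2,-2,124],"turn":[0,0,0],"grip":1},
    {"dp":[2,-2,124],"turn":[0,0,0],"grip":1},
    {"dp":[2,-2,124],"turn":[0,0,0],"grip":0.3},
    {"dp":[2,-2,124],"turn":[0,0,0],"grip":0.3},
    {"dp":[2,-2,124],"turn":[0,0,0],"grip":0.3},
    {"dp":[2,-2,124],"turn":[0,0,0],"grip":0.3},
    {"dp":[2,-2,124],"turn":[0,0,0],"grip":0.3}
  ]
}}

```text
time_s: 2.25
position: [0.425, 0.2608, 0.1172]
tcp_rot: [[-0.055, 0.998, 0.001], [0.998, 0.055, 0.0], [0.0, 0.001, -1.0]]
force: [0.5, 0.2, -0.2]
opening: 0.628
```

```bash
python3 -c "
from h import *
print(bot.read_state()['position'])
print(tray(.039),tray(.037+.35))
go(np.r_[tray(.039),.325])"
```

```text
[0.42495244 0.26084382 0.11720387]
[ 0.54245694 -0.21185893] [0.52333428 0.13561528]
dp [-478.4   91.7 -207.8] turn [ 0.08 -0.02 -0.  ] rows 10.6 t 2.25 F [ 0.5  0.2 -0.2]
```

>>> {"fn": "jog_arm", "kwargs": {
  "rows": [
    {"dp":[0,0,-30],"turn":[0,0,0],"grip":0.3},
    {"dp":[0,0,-75],"turn":[0,0,0],"grip":0.3},
    {"dp":[-30,6,-115],"turn":[0,0,0],"grip":0.3},
    {"dp":[-75,15,-130],"turn":[0,0,0],"grip":0.3},
    {"dp":[-120,24,-130],"turn":[0,0,0],"grip":0.3},
    {"dp":[-165,33,-130],"turn":[0,0,0],"grip":0.3},
    {"dp":[-210,42,-130],"turn":[0,0,0],"grip":0.3},
    {"dp":[-255,51,-130],"turn":[0,0,0],"grip":0.3},
    {"dp":[-300,60,-130],"turn":[0,0,0],"grip":0.3},
    {"dp":[-345,69,-130],"turn":[0,0,0],"grip":0.3}
  ]
}}

```text
time_s: 3.25
position: [0.5117, -0.0816, 0.246]
tcp_rot: [[-0.054, 0.999, -0.002], [0.999, 0.054, 0.001], [0.001, -0.002, -1.0]]
force: [1.9, 1.0, -3.1]
opening: 0.603
```

```bash
python3 -c "
from h import *
s=bot.read_state();print(s['position'],s['opening'])
go(np.r_[tray(.041),.24])"
```

```text
[ 0.51173769 -0.08155852  0.24599159] 0.6027836453014085
dp [-129.8   23.6    5.8] turn [-0.09 -0.06 -0.03] rows 2.6 t 3.25 F [ 1.9  1.  -3.1]
```

>>> {"fn": "jog_arm", "kwargs": {
  "rows": [
    {"dp":[-40,8,0],"turn":[0,0,0],"grip":0.3},
    {"dp":[-80,16,2],"turn":[0,0,0],"grip":0.3},
    {"dp":[-115,21,4],"turn":[0,0,0],"grip":0.3},
    {"dp":[-130,23.6,6],"turn":[0,0,0],"grip":0.3},
    {"dp":[-130,23.6,6],"turn":[0,0,0],"grip":0.3},
    {"dp":[-130,23.6,6],"turn":[0,0,0],"grip":0.3}
  ]
}}

```text
time_s: 3.85
position: [0.542, -0.2069, 0.2397]
tcp_rot: [[-0.055, 0.998, -0.003], [0.998, 0.055, 0.003], [0.003, -0.002, -1.0]]
force: [-0.6, 1.0, -3.0]
opening: 0.601
```

```bash
python3 -c "
from h import *
s=bot.read_state();print(s['position'],s['opening'])
p,d,i=shot('wrist'); save('w2',p)
p2,d2,i2=shot('top'); save('t2',p2,(220,140,440,280),3.6)
c=cloud(d,i); m=(abs(c[...,2]-.26)<.006)
print(proj([np.r_[tray(.0),.13],np.r_[tray(0.3315,.047),.107],np.r_[tray(0.3315,-.047),.107]],i))
go(np.r_[tray(.041),.18])"
```

```text
[ 0.54201233 -0.20690821  0.23973524] 0.6012899209167506
[[ 317.7109102   250.52825808]
 [ 391.53745717 -239.86748422]
 [ 243.4239669  -239.35209085]]
dp [-3.7 -0.1 60.3] turn [-0.09 -0.11  0.08] rows 1.2 t 3.95 F [-0.9  0.2 -2.9]
```

View pics/w2.png

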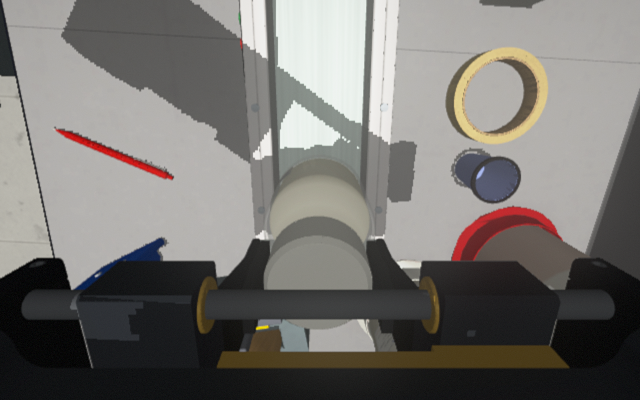

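View pics/t2.png

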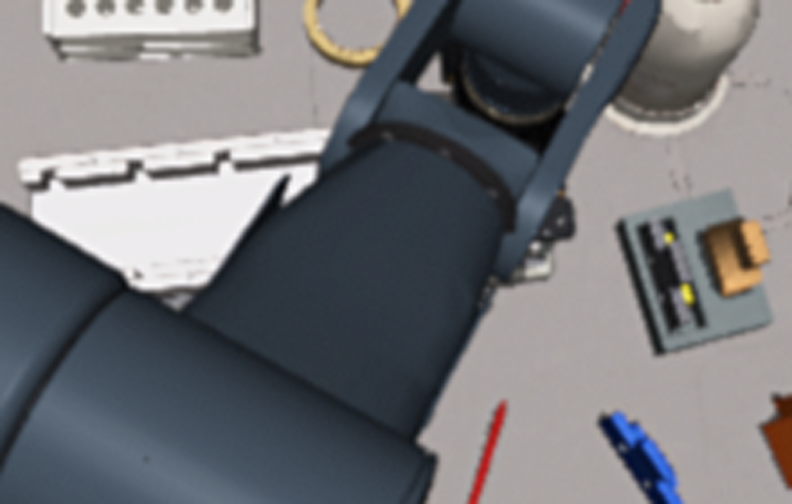

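>>> {"fn": "jog_arm", "kwargs": {
  "rows": [
    {"dp":[-3,0,30],"turn":[0,0,0],"grip":0.3},
    {"dp":[-3,0,52],"turn":[0,0,0],"grip":0.3},
    {"dp":[-3,0,57],"turn":[0,0,0],"grip":0.3},
    {"dp":[-3,0,59],"turn":[0,0,0],"grip":0.3},
    {"dp":[-3,0,60],"turn":[0,0,0],"grip":0.3},
    {"dp":[-3,0,61],"turn":[0,0,0],"grip":0.3}
  ]
}}

```text
time_s: 4.55
position: [0.5438, -0.2112, 0.18]
tcp_rot: [[-0.056, 0.998, 0.001], [0.998, 0.056, -0.0], [-0.001, 0.001, -1.0]]
force: [-0.0, -0.4, -3.1]
opening: 0.6
```

```bash
python3 -c "
from h import *
s=bot.read_state();print(s['position'],s['force'],s['opening'])
go(np.r_[tray(.039),.178])"
```

```text
[ 0.54383134 -0.21116571  0.18002096] [-0.02549531 -0.36400457 -3.05264737] 0.599530751786098
dp [-0.6 -1.4  2. ] turn [0.05 0.03 0.04] rows 0.1 t 4.55 F [-0.  -0.4 -3.1]
```

Still hanging; lower gently until contact, then nudge to the wall.

>>> {"fn": "jog_arm", "kwargs": {
  "rows": [
    {"dp":[0,-1,1],"turn":[0,0,0],"grip":0.3},
    {"dp":[0,-1,2],"turn":[0,0,0],"grip":0.3},
    {"dp":[-1,-1,2],"turn":[0,0,0],"grip":0.3},
    {"dp":[-2,-1,2],"turn":[0,0,0],"grip":0.3}
  ]
}}

```text
time_s: 4.95
position: [0.5425, -0.2136, 0.1776]
tcp_rot: [[-0.055, 0.998, 0.0], [0.998, 0.055, -0.0], [-0.0, 0.0, -1.0]]
force: [0.8, 0.8, -3.9]
opening: 0.601
```

>>> {"fn": "jog_arm", "kwargs": {
  "rows": [
    {"dp":[0,0,0.7],"turn":[0,0,0],"grip":0.3},
    {"dp":[0,0,1.4],"turn":[0,0,0],"grip":0.3},
    {"dp":[0,0,1.4],"turn":[0,0,0],"grip":0.3}
  ]
}}

```text
time_s: 5.25
position: [0.5423, -0.2134, 0.176]
tcp_rot: [[-0.055, 0.998, -0.0], [0.998, 0.055, 0.0], [0.0, -0.0, -1.0]]
force: [-1.1, -0.9, -4.0]
opening: 0.6
```

>>> {"fn": "jog_arm", "kwargs": {
  "rows": [
    {"dp":[0,0,1],"turn":[0,0,0],"grip":0.3},
    {"dp":[0,0,2],"turn":[0,0,0],"grip":0.3},
    {"dp":[0,0,2],"turn":[0,0,0],"grip":0.3}
  ]
}}

```text
time_s: 5.55
position: [0.5423, -0.2134, 0.1739]
tcp_rot: [[-0.055, 0.998, -0.0], [0.998, 0.055, 0.0], [0.0, -0.0, -1.0]]
force: [0.6, -0.3, -4.0]
opening: 0.598
```

```bash
python3 -c "
from h import *
s=bot.read_state();print(s['position'],s['force'],s['opening'])
p2,d2,i2=shot('side'); save('s3',p2,(260,100,380,260),5)
p2,d2,i2=shot('wrist'); save('w3',p2)"
```

```text
[ 0.54229877 -0.21338567  0.17393433] [ 0.56671259 -0.25711179 -3.98853857] 0.5976981482024948
```

View pics/s3.png

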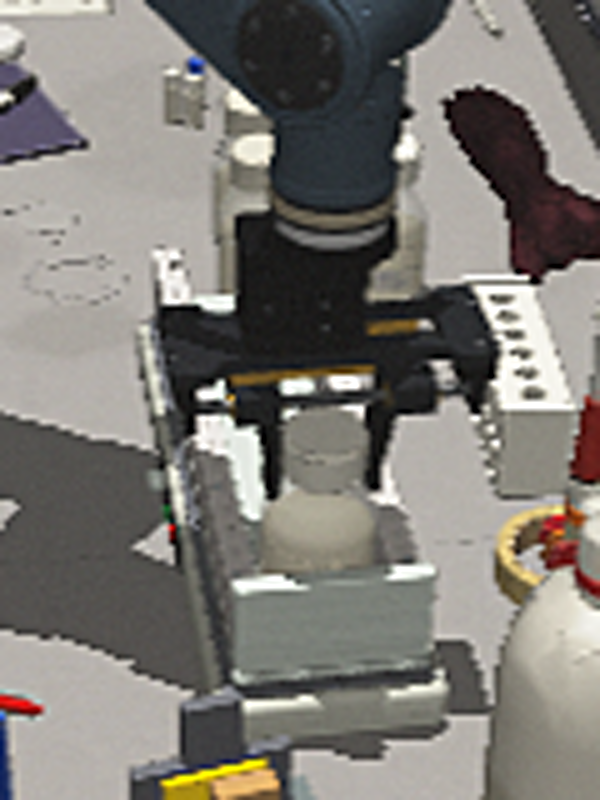

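View pics/w3.png

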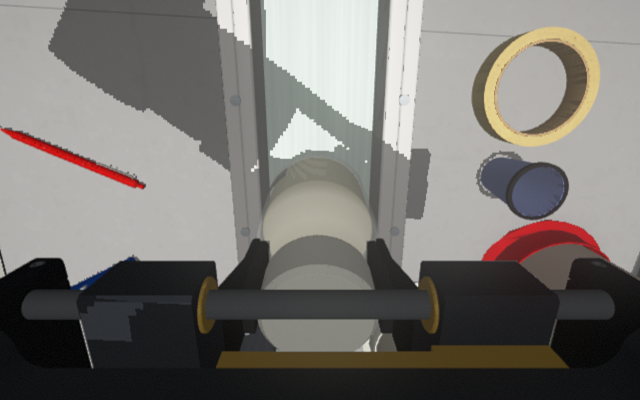

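```bash
python3 -c "
from h import *
p,d,i=shot('side'); c=cloud(d,i)
for v in range(178,222,3): print(v,c[v,325].round(4),p[v,325])
p,d,i=shot('wrist'); c=cloud(d,i)
for v in (200,220,240,255,270,285,325,335,345): print(v,c[v,317].round(4),p[v,317])
"
```

```text
178 [ 0.5392 -0.2439  0.2523] [41 42 42]
181 [ 0.5461 -0.1989  0.2107] [113 111 103]
184 [ 0.5443 -0.2138  0.2102] [130 128 116]
187 [ 0.543  -0.2249  0.2073] [131 129 118]
190 [ 0.5412 -0.2402  0.2075] [128 124 117]
193 [ 0.5408 -0.2454  0.2005] [133 130 122]
196 [ 0.5413 -0.244   0.1886] [136 133 123]
199 [ 0.5426 -0.2383  0.1732] [169 164 144]
202 [ 0.5423 -0.2424  0.1651] [174 173 155]
205 [ 0.5424 -0.2445  0.1555] [168 161 144]
208 [ 0.5418 -0.2513  0.1495] [160 154 137]
211 [ 0.5421 -0.2518  0.1385] [134 131 115]
214 [ 0.5413 -0.2594  0.1331] [116 119 113]
217 [ 0.5411 -0.2636  0.125 ] [123 128 120]
220 [ 0.5413 -0.265   0.1145] [121 126 121]
200 [ 0.5408 -0.1813  0.1592] [170 167 153]
220 [ 0.5412 -0.1888  0.169 ] [178 172 158]
240 [ 0.5414 -0.1909  0.1885] [112 112 105]
255 [ 0.5415 -0.1923  0.2004] [112 111 105]
270 [ 0.5416 -0.1948  0.2084] [138 138 131]
285 [ 0.5419 -0.2004  0.2103] [139 138 130]
325 [ 0.5431 -0.2221  0.2068] [135 134 127]
335 [ 0.5434 -0.2274  0.2066] [134 134 127]
345 [ 0.5436 -0.2321  0.2073] [136 135 128]
```

>>> {"fn": "jog_arm", "kwargs": {
  "rows": [
    {"dp":[0,0,2],"turn":[0,0,0],"grip":0.3},
    {"dp":[0,0,4],"turn":[0,0,0],"grip":0.3},
    {"dp":[0,0,6],"turn":[0,0,0],"grip":0.3},
    {"dp":[0,0,6],"turn":[0,0,0],"grip":0.3}
  ]
}}

```text
time_s: 6.15
position: [0.5421, -0.2133, 0.1677]
tcp_rot: [[-0.055, 0.998, -0.001], [0.998, 0.055, 0.001], [0.001, -0.001, -1.0]]
force: [-0.4, -0.3, -3.3]
opening: 0.597
```

```bash
cat >> h.py <<'E'
def captop(n='wrist',lim=None,x=.54,y=-.21,r=.04,lo=.15,hi=.3):
    p,d,i=shot(n); c=cloud(d,i)
    m=(np.hypot(c[...,0]-x,c[...,1]-y)<r)&(c[...,2]>lo)&(c[...,2]<hi)&(np.abs(p.astype(int).max(-1)-p.min(-1))<25)&(p.min(-1)>90)
    return p,c,m
E
python3 -c "
from h import *
s=bot.read_state();print(s['position'],s['force'],s['opening'])
for n in('side','wrist'):
  p,c,m=captop(n); z=c[...,2][m]; h=np.histogram(z,np.arange(.15,.26,.004)); print(n,dict(zip(h[1].round(3),h[0])))
  save('x4'+n,p)
"
```

```text
[ 0.54214672 -0.21330337  0.1676804 ] [-0.39457603 -0.30773877 -3.33168802] 0.5967712039522105
side {np.float64(0.15): np.int64(28), np.float64(0.154): np.int64(31), np.float64(0.158): np.int64(23), np.float64(0.162): np.int64(26), np.float64(0.166): np.int64(14), np.float64(0.17): np.int64(2), np.float64(0.174): np.int64(18), np.float64(0.178): np.int64(10), np.float64(0.182): np.int64(17), np.float64(0.186): np.int64(16), np.float64(0.19): np.int64(17), np.float64(0.194): np.int64(16), np.float64(0.198): np.int64(70), np.float64(0.202): np.int64(80), np.float64(0.206): np.int64(4), np.float64(0.21): np.int64(0), np.float64(0.214): np.int64(0), np.float64(0.218): np.int64(0), np.float64(0.222): np.int64(0), np.float64(0.226): np.int64(0), np.float64(0.23): np.int64(0), np.float64(0.234): np.int64(2), np.float64(0.238): np.int64(2), np.float64(0.242): np.int64(1), np.float64(0.246): np.int64(1), np.float64(0.25): np.int64(0), np.float64(0.254): np.int64(0)}
wrist {np.float64(0.15): np.int64(891), np.float64(0.154): np.int64(858), np.float64(0.158): np.int64(822), np.float64(0.162): np.int64(1024), np.float64(0.166): np.int64(600), np.float64(0.17): np.int64(12), np.float64(0.174): np.int64(47), np.float64(0.178): np.int64(361), np.float64(0.182): np.int64(454), np.float64(0.186): np.int64(463), np.float64(0.19): np.int64(500), np.float64(0.194): np.int64(551), np.float64(0.198): np.int64(3868), np.float64(0.202): np.int64(1796), np.float64(0.206): np.int64(1), np.float64(0.21): np.int64(0), np.float64(0.214): np.int64(0), np.float64(0.218): np.int64(0), np.float64(0.222): np.int64(0), np.float64(0.226): np.int64(1), np.float64(0.23): np.int64(0), np.float64(0.234): np.int64(0), np.float64(0.238): np.int64(0), np.float64(0.242): np.int64(112), np.float64(0.246): np.int64(0), np.float64(0.25): np.int64(0), np.float64(0.254): np.int64(0)}
```

>>> {"fn": "jog_arm", "kwargs": {
  "rows": [
    {"dp":[0,0,1.5],"turn":[0,0,0],"grip":0.3},
    {"dp":[0,0,3],"turn":[0,0,0],"grip":0.3},
    {"dp":[0,0,3],"turn":[0,0,0],"grip":0.3}
  ]
}}

```text
time_s: 6.55
position: [0.5428, -0.2136, 0.1663]
tcp_rot: [[-0.055, 0.998, 0.001], [0.998, 0.055, -0.001], [-0.001, 0.001, -1.0]]
force: [-1.0, 0.3, 3.8]
opening: 0.596
```

>>> {"fn": "jog_arm", "kwargs": {
  "rows": [
    {"dp":[-1.5,0,-0.5],"turn":[0,0,0],"grip":0.3},
    {"dp":[-3,0,-0.5],"turn":[0,0,0],"grip":0.3},
    {"dp":[-3,0,-0.5],"turn":[0,0,0],"grip":0.3}
  ]
}}

```text
time_s: 6.85
position: [0.5429, -0.2161, 0.1666]
tcp_rot: [[-0.055, 0.999, 0.001], [0.999, 0.055, 0.001], [0.001, 0.001, -1.0]]
force: [-1.4, 4.1, 6.6]
opening: 0.595
```

>>> {"fn": "jog_arm", "kwargs": {
  "rows": [
    {"dp":[-3,0,-0.5],"turn":[0,0,0],"grip":0.7},
    {"dp":[-3,0,-0.5],"turn":[0,0,0],"grip":1},
    {"dp":[-3,0,-0.5],"turn":[0,0,0],"grip":1},
    {"dp":[-3,0,-0.5],"turn":[0,0,0],"grip":1},
    {"dp":[-3,0,-20],"turn":[0,0,0],"grip":1},
    {"dp":[-3,0,-60],"turn":[0,0,0],"grip":1},
    {"dp":[40,0,-80],"turn":[0,0,0],"grip":1},
    {"dp":[85,0,-80],"turn":[0,0,0],"grip":1},
    {"dp":[130,0,-80],"turn":[0,0,0],"grip":1},
    {"dp":[175,0,-80],"turn":[0,0,0],"grip":1}
  ]
}}

```text
time_s: 7.85
position: [0.5327, -0.0404, 0.2458]
tcp_rot: [[-0.054, 0.999, 0.001], [0.999, 0.054, -0.0], [-0.0, 0.001, -1.0]]
force: [1.0, -0.6, -0.5]
opening: 0.999
```

```bash
cat >> h.py <<'E'
def caps(n='top',p=None,d=None,i=None):
    if p is None: p,d,i=shot(n)
    c=cloud(d,i)
    for z0 in (.136,.198):
        m=(abs(c[...,2]-z0)<.008)&(p.min(-1)>90)&(p.max(-1).astype(int)-p.min(-1)<45)
        m=cv2.morphologyEx(m.astype(np.uint8),cv2.MORPH_OPEN,np.ones((3,3)))
        k_,l,st,ce=cv2.connectedComponentsWithStats(m)
        for k in range(1,k_):
            q=c[l==k]
            if len(q)>50:
                (a,b),r=cv2.minEnclosingCircle(q[:,:2].astype(np.float32))
                if .02<r<.036: 
                    e=np.array([a,b])-TE; print(n,'cap z0',z0,'c',round(a,4),round(b,4),'r',round(r,4),'z',np.median(q[:,2]).round(4),'tray x,y',(e@SX).round(4),(e@SY).round(4))
    return p
E
python3 -c "
from h import *
s=bot.read_state();print(s['position'],s['force'],s['opening'])
p=caps('top'); save('t5',p,(140,130,390,280),3)
p=caps('wrist');save('w5',p)"
```

```text
[ 0.53271397 -0.04036206  0.24583796] [ 1.02317668 -0.64603825 -0.54952151] 0.9989209926584167
top cap z0 0.136 c 0.6565 0.2765 r 0.0271 z 0.1356 tray x,y 0.1407 0.5204
top cap z0 0.136 c 0.5568 0.3692 r 0.0272 z 0.136 tray x,y 0.0462 0.6183
top cap z0 0.136 c 0.5539 0.2781 r 0.0266 z 0.1359 tray x,y 0.0383 0.5276
top cap z0 0.198 c 0.766 -0.3225 r 0.0346 z 0.1984 tray x,y 0.2171 -0.0837
top cap z0 0.198 c 0.64 -0.4031 r 0.0292 z 0.1981 tray x,y 0.0869 -0.1573
top cap z0 0.198 c 0.5409 -0.2049 r 0.0266 z 0.1977 tray x,y -0.0012 0.0461
wrist cap z0 0.136 c 0.5384 -0.1937 r 0.0347 z 0.1363 tray x,y -0.003 0.0573
```

View pics/w5.png

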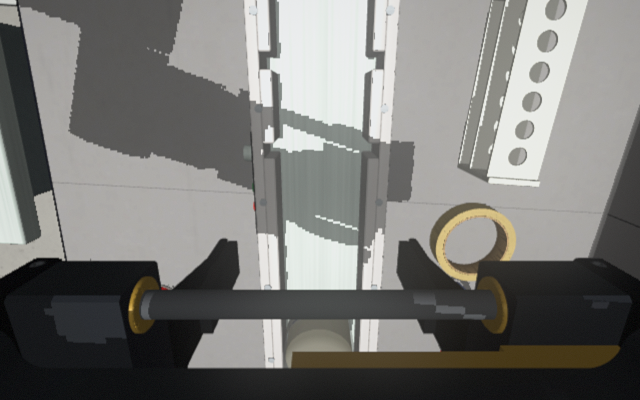

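View pics/t5.png

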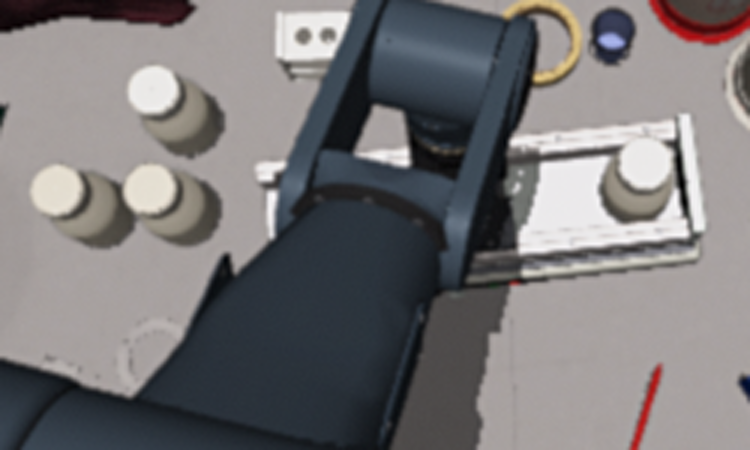

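```bash
python3 -c "
from h import *
p,d,i=shot('wrist'); save('w6',p,(230,0,410,170),4.4)
for y in(.2575,.3315):
  for x in(-.052,-.041,.041,.052): print(y,x,[proj(np.r_[tray(y+dy,x),.107],i).round(1).tolist() for dy in(-.0065,.0065)])
go([.5539,.2781,.24])
"
```

```text
0.2575 -0.052 [[260.4, 152.9], [259.7, 138.0]]
0.2575 -0.041 [[272.9, 153.0], [272.4, 138.0]]
0.2575 0.041 [[366.0, 153.5], [366.7, 138.6]]
0.2575 0.052 [[378.5, 153.5], [379.4, 138.7]]
0.3315 -0.052 [[256.2, 62.2], [255.3, 44.7]]
0.3315 -0.041 [[269.7, 62.3], [269.1, 44.8]]
0.3315 0.041 [[370.5, 62.8], [371.4, 45.3]]
0.3315 0.052 [[384.0, 62.9], [385.1, 45.4]]
dp [315.4  40.5   5.6] turn [-0.04 -0.01  0.27] rows 6.4 t 8.0 F [ 0.1 -0.  -0. ]
```

View pics/w6.png

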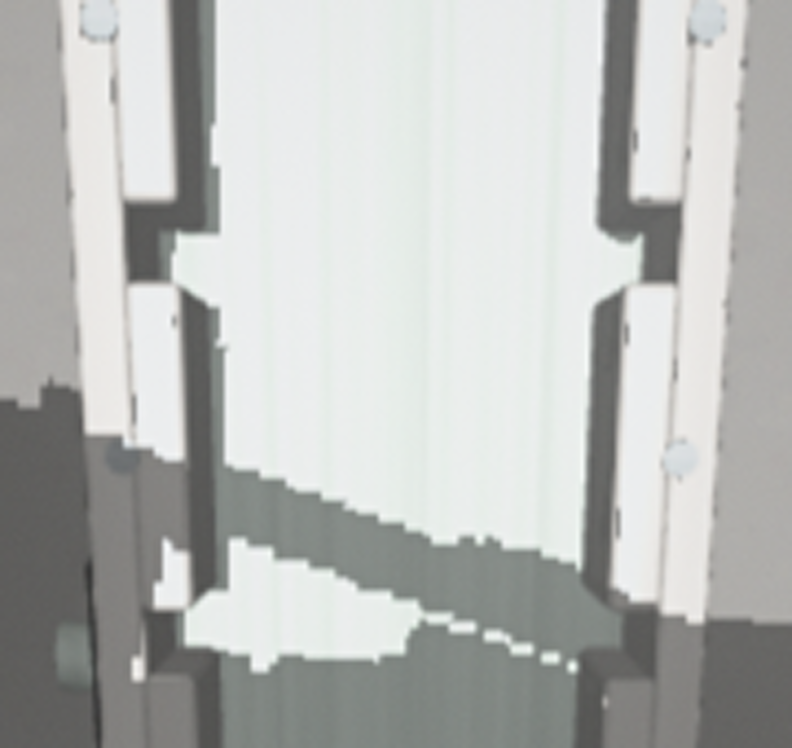

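>>> {"fn": "jog_arm", "kwargs": {
  "rows": [
    {"dp":[45,6,5],"turn":[0,0,0],"grip":1},
    {"dp":[90,12,5],"turn":[0,0,0],"grip":1},
    {"dp":[135,18,5],"turn":[0,0,0],"grip":1},
    {"dp":[180,24,5],"turn":[0,0,0],"grip":1},
    {"dp":[225,30,5],"turn":[0,0,0],"grip":1},
    {"dp":[270,36,5],"turn":[0,0,0],"grip":1},
    {"dp":[305,40,5],"turn":[0,0,0],"grip":1},
    {"dp":[315,40.5,20],"turn":[0,0,0.2],"grip":1},
    {"dp":[315,40.5,60],"turn":[0,0,0.2],"grip":1},
    {"dp":[315,40.5,60],"turn":[0,0,0.2],"grip":1}
  ]
}}

```text
time_s: 9.0
position: [0.5525, 0.2726, 0.1799]
tcp_rot: [[-0.051, 0.999, -0.012], [0.999, 0.051, -0.004], [-0.004, -0.012, -1.0]]
force: [0.0, -0.3, -0.4]
opening: 0.998
```

```bash
sed -i 's/^TE=.*/TE=np.array([.5455,-.2510])/' h.py; python3 -c "
from h import *
s=bot.read_state();print(s['position'],s['force'],s['opening'])
p=caps('wrist')
go([.5539,.2781,.115])
"
```

```text
[0.55252051 0.2726398  0.17994916] [ 0.03016843 -0.26714481 -0.3875977 ] 0.9976712081038173
wrist cap z0 0.136 c 0.5579 0.3696 r 0.0266 z 0.1355 tray x,y 0.0465 0.619
wrist cap z0 0.136 c 0.5548 0.2782 r 0.0267 z 0.1354 tray x,y 0.0383 0.5278
wrist cap z0 0.136 c 0.656 0.2766 r 0.0268 z 0.1353 tray x,y 0.1394 0.5208
dp [ 5.4  0.5 67.4] turn [-0.45  0.15 -0.27] rows 1.4 t 9.05 F [ 1.  -1.1  0.3]
```

>>> {"fn": "jog_arm", "kwargs": {
  "rows": [
    {"dp":[5,1,25],"turn":[0,0,0],"grip":1},
    {"dp":[5,1,50],"turn":[0,0,0],"grip":1},
    {"dp":[5,1,66],"turn":[0,0,0],"grip":1},
    {"dp":[5,1,66],"turn":[0,0,0],"grip":1}
  ]
}}

```text
time_s: 9.45
position: [0.5565, 0.2783, 0.1187]
tcp_rot: [[-0.05, 0.999, -0.003], [0.999, 0.05, -0.001], [-0.001, -0.003, -1.0]]
force: [0.5, 0.2, 0.1]
opening: 1.0
```

```bash
python3 -c "
from h import *
go([.5544,.2781,.115])
"
```

```text
dp [-0.1 -2.1  3.7] turn [-0.18  0.06 -0.3 ] rows 0.1 t 9.45 F [0.5 0.2 0.1]
```

>>> {"fn": "jog_arm", "kwargs": {
  "rows": [
    {"dp":[0,-2,3],"turn":[-0.1,0,-0.3],"grip":1},
    {"dp":[0,-2,3],"turn":[-0.1,0,-0.3],"grip":0.3},
    {"dp":[0,-2,3],"turn":[-0.1,0,-0.3],"grip":0.3},
    {"dp":[0,-2,3],"turn":[-0.1,0,-0.3],"grip":0.3},
    {"dp":[0,-2,3],"turn":[-0.1,0,-0.3],"grip":0.3},
    {"dp":[0,-2,3],"turn":[-0.1,0,-0.3],"grip":0.3},
    {"dp":[0,-2,3],"turn":[-0.1,0,-0.3],"grip":0.3},
    {"dp":[0,-2,3],"turn":[-0.1,0,-0.3],"grip":0.3}
  ]
}}

```text
time_s: 10.25
position: [0.5547, 0.2801, 0.1169]
tcp_rot: [[-0.057, 0.998, 0.002], [0.998, 0.057, 0.0], [0.0, 0.002, -1.0]]
force: [-0.7, 0.6, 2.7]
opening: 0.6
```

```bash
cat >> h.py <<'E'
def held():
    s=bot.read_state(); P=s['position']
    p,d,i=shot('wrist'); c=cloud(d,i); r=c-P
    m=(np.hypot(r[...,0],r[...,1])<.045)&(r[...,2]>-.005)&(r[...,2]<.055)&(p.min(-1)>90)&(p.max(-1).astype(int)-p.min(-1)<25)
    h,e=np.histogram(r[...,2][m],np.arange(-.005,.056,.002)); k=h.argmax(); z=e[k]+.001
    q=r[m&(abs(r[...,2]-z)<.003)]; R=s['tcp_rot']
    qx=q@R[:,0]; qy=q@R[:,1]
    print('pos',P.round(4),'op',round(s['opening'],3),'F',s['force'].round(1),'captop rel',z.round(4),len(q),'tool x range',np.percentile(qx,[.5,99.5]).round(4),'tool y',np.percentile(qy,[.5,99.5]).round(4))
    return p
E
python3 -c "
from h import *
save('w7',held())
"
```

```text
pos [0.5547 0.2801 0.1169] op 0.6 F [-0.7  0.6  2.7] captop rel 0.018 5423 tool x range [-0.0246  0.0241] tool y [-0.0243  0.0251]
```

View pics/w7.png

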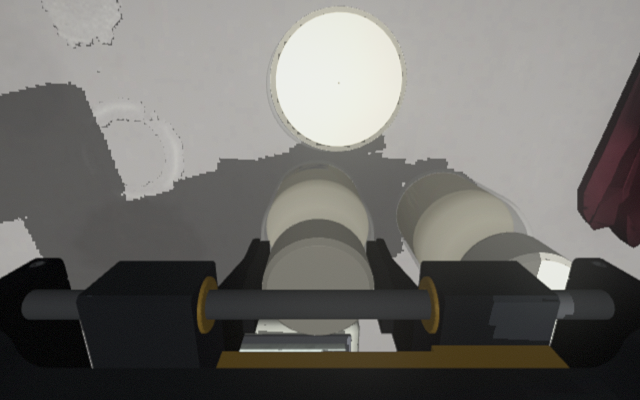

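>>> {"fn": "jog_arm", "kwargs": {
  "rows": [
    {"dp":[0,0,-5],"turn":[0,0,0],"grip":0.3},
    {"dp":[0,0,-15],"turn":[0,0,0],"grip":0.3},
    {"dp":[0,0,-30],"turn":[0,0,0],"grip":0.3},
    {"dp":[0,0,-50],"turn":[0,0,0],"grip":0.3},
    {"dp":[0,0,-70],"turn":[0,0,0],"grip":0.3},
    {"dp":[0,0,-90],"turn":[0,0,0],"grip":0.3},
    {"dp":[0,0,-105],"turn":[0,0,0],"grip":0.3},
    {"dp":[0,0,-117],"turn":[0,0,0],"grip":0.3},
    {"dp":[0,0,-123],"turn":[0,0,0],"grip":0.3},
    {"dp":[0,0,-125],"turn":[0,0,0],"grip":0.3}
  ]
}}

```text
time_s: 11.3
position: [0.5547, 0.28, 0.2422]
tcp_rot: [[-0.057, 0.998, 0.002], [0.998, 0.057, 0.0], [0.0, 0.002, -1.0]]
force: [-0.2, -0.2, -2.7]
opening: 0.6
```

```bash
python3 -c "
from h import *
held()
go(np.r_[tray(.123),.241])
"
```

```text
pos [0.5547 0.28   0.2422] op 0.6 F [-0.2 -0.2 -2.7] captop rel 0.018 5584 tool x range [-0.0252  0.0241] tool y [-0.0244  0.0255]
dp [-406.6  -38.9    0.8] turn [0.1 0.  0.1] rows 8.2 t 11.35 F [-0.8  0.1 -3.8]
```

>>> {"fn": "jog_arm", "kwargs": {
  "rows": [
    {"dp":[-4,0,0],"turn":[0,0,0],"grip":0.3},
    {"dp":[-12,-1,0],"turn":[0,0,0],"grip":0.3},
    {"dp":[-24,-2,0],"turn":[0,0,0],"grip":0.3},
    {"dp":[-42,-4,0],"turn":[0,0,0],"grip":0.3},
    {"dp":[-66,-6,0],"turn":[0,0,0],"grip":0.3},
    {"dp":[-92,-9,0],"turn":[0,0,0],"grip":0.3},
    {"dp":[-118,-11,0],"turn":[0,0,0],"grip":0.3},
    {"dp":[-144,-14,0],"turn":[0,0,0],"grip":0.3},
    {"dp":[-170,-16,0],"turn":[0,0,0],"grip":0.3},
    {"dp":[-196,-19,0],"turn":[0,0,0],"grip":0.3}
  ]
}}

```text
time_s: 12.35
position: [0.5462, 0.0806, 0.2417]
tcp_rot: [[-0.056, 0.998, 0.002], [0.998, 0.056, -0.0], [-0.001, 0.002, -1.0]]
force: [-0.3, 0.2, -3.4]
opening: 0.6
```

>>> {"fn": "jog_arm", "kwargs": {
  "rows": [
    {"dp":[-26,-2.5,0],"turn":[0,0,0],"grip":0.3},
    {"dp":[-52,-5,0],"turn":[0,0,0],"grip":0.3},
    {"dp":[-78,-7.5,0],"turn":[0,0,0],"grip":0.3},
    {"dp":[-104,-10,0],"turn":[0,0,0],"grip":0.3},
    {"dp":[-130,-12.5,0],"turn":[0,0,0],"grip":0.3},
    {"dp":[-156,-15,0],"turn":[0,0,0],"grip":0.3},
    {"dp":[-178,-17,0],"turn":[0,0,0],"grip":0.3},
    {"dp":[-195,-19,0],"turn":[0,0,0],"grip":0.3},
    {"dp":[-205,-20,0],"turn":[0,0,0],"grip":0.3},
    {"dp":[-210,-20,0],"turn":[0,0,0],"grip":0.3}
  ]
}}

```text
time_s: 13.35
position: [0.538, -0.1292, 0.2416]
tcp_rot: [[-0.055, 0.999, 0.002], [0.999, 0.055, 0.0], [-0.0, 0.002, -1.0]]
force: [-0.7, -0.0, -4.0]
opening: 0.601
```

```bash
python3 -c "
from h import *
held()
go(np.r_[tray(.123),.180])
caps('top')
"
```

```text
pos [ 0.538  -0.1292  0.2416] op 0.601 F [-0.7 -0.  -4. ] captop rel 0.018 5573 tool x range [-0.0251  0.0241] tool y [-0.0244  0.0251]
dp [ 1.1  0.3 61.6] turn [0.1  0.03 0.01] rows 1.2 t 13.4 F [ 1.2  0.1 -2.5]
top cap z0 0.136 c 0.6556 0.2775 r 0.0278 z 0.1359 tray x,y 0.139 0.5216
top cap z0 0.136 c 0.5575 0.3696 r 0.0272 z 0.1362 tray x,y 0.0461 0.619
top cap z0 0.198 c 0.7589 -0.3186 r 0.0297 z 0.199 tray x,y 0.2093 -0.0792
top cap z0 0.198 c 0.5418 -0.2058 r 0.0266 z 0.1977 tray x,y -0.0013 0.0453
```

>>> {"fn": "jog_arm", "kwargs": {
  "rows": [
    {"dp":[0,0,15],"turn":[0,0,0],"grip":0.3},
    {"dp":[0,0,35],"turn":[0,0,0],"grip":0.3},
    {"dp":[0,0,50],"turn":[0,0,0],"grip":0.3},
    {"dp":[0,0,58],"turn":[0,0,0],"grip":0.3},
    {"dp":[0,0,60.5],"turn":[0,0,0],"grip":0.3},
    {"dp":[0,0,61.5],"turn":[0,0,0],"grip":0.3},
    {"dp":[0,0,62.5],"turn":[0,0,0],"grip":0.3},
    {"dp":[0,0,62.5],"turn":[0,0,0],"grip":0.3}
  ]
}}

```text
time_s: 14.25
position: [0.5393, -0.1277, 0.1797]
tcp_rot: [[-0.057, 0.998, 0.003], [0.998, 0.057, -0.0], [-0.001, 0.003, -1.0]]
force: [-0.2, 0.3, -2.9]
opening: 0.599
```

>>> {"fn": "jog_arm", "kwargs": {
  "rows": [
    {"dp":[-2,0,0],"turn":[0,0,0],"grip":0.3},
    {"dp":[-4,0,0],"turn":[0,0,0],"grip":0.3},
    {"dp":[-6,0,0],"turn":[0,0,0],"grip":0.3},
    {"dp":[-8,0,0],"turn":[0,0,0],"grip":0.3},
    {"dp":[-10,0,0],"turn":[0,0,0],"grip":0.3},
    {"dp":[-11.5,0,0],"turn":[0,0,0],"grip":0.3},
    {"dp":[-11.5,0,0],"turn":[0,0,0],"grip":0.3}
  ]
}}

```text
time_s: 14.95
position: [0.5395, -0.1393, 0.1791]
tcp_rot: [[-0.056, 0.998, 0.002], [0.998, 0.056, 0.0], [0.0, 0.002, -1.0]]
force: [-0.4, 1.7, -2.5]
opening: 0.603
```

```bash
python3 -c "
from h import *
held()
caps('top')
"
```

```text
pos [ 0.5395 -0.1393  0.1791] op 0.603 F [-0.4  1.7 -2.5] captop rel 0.018 5551 tool x range [-0.0253  0.0241] tool y [-0.0242  0.0251]
top cap z0 0.136 c 0.6566 0.2761 r 0.0272 z 0.1359 tray x,y 0.1399 0.5202
top cap z0 0.198 c 0.7637 -0.3221 r 0.035 z 0.1982 tray x,y 0.2139 -0.083
top cap z0 0.198 c 0.541 -0.2148 r 0.0262 z 0.1979 tray x,y -0.0025 0.0363
```

>>> {"fn": "jog_arm", "kwargs": {
  "rows": [
    {"dp":[-0.5,0,1],"turn":[0,0,0],"grip":0.3},
    {"dp":[-0.5,0,1.5],"turn":[0,0,0],"grip":0.3}
  ]
}}

```text
time_s: 15.25
position: [0.5395, -0.1392, 0.1789]
tcp_rot: [[-0.057, 0.998, 0.002], [0.998, 0.057, 0.001], [0.0, 0.002, -1.0]]
force: [-3.4, 4.0, 8.9]
opening: 0.598
```

Contact. Release, rise and go back.

>>> {"fn": "jog_arm", "kwargs": {
  "rows": [
    {"dp":[0,0,-0.5],"turn":[0,0,0],"grip":0.7},
    {"dp":[0,0,-0.5],"turn":[0,0,0],"grip":1},
    {"dp":[0,0,-0.5],"turn":[0,0,0],"grip":1},
    {"dp":[0,0,-0.5],"turn":[0,0,0],"grip":1},
    {"dp":[0,0,-25],"turn":[0,0,0],"grip":1},
    {"dp":[0,0,-65],"turn":[0,0,0],"grip":1},
    {"dp":[45,8,-80],"turn":[0,0,0],"grip":1},
    {"dp":[95,20,-80],"turn":[0,0,0],"grip":1},
    {"dp":[145,30,-80],"turn":[0,0,0],"grip":1},
    {"dp":[190,40,-80],"turn":[0,0,0],"grip":1}
  ]
}}

```text
time_s: 16.25
position: [0.5688, 0.0539, 0.258]
tcp_rot: [[-0.056, 0.998, 0.003], [0.998, 0.056, -0.0], [-0.0, 0.003, -1.0]]
force: [0.2, 0.2, 0.1]
opening: 0.999
```

```bash
python3 -c "
from h import *
caps('wrist');p=caps('top'); save('t8',p,(100,100,400,280),2.6)
go([.6560,.2766,.18])
"
```

```text
wrist cap z0 0.136 c 0.5337 -0.1234 r 0.0328 z 0.1363 tray x,y -0.0048 0.1281
top cap z0 0.136 c 0.656 0.2844 r 0.0244 z 0.1362 tray x,y 0.1397 0.5285
top cap z0 0.136 c 0.5571 0.3703 r 0.0269 z 0.1359 tray x,y 0.0457 0.6197
top cap z0 0.136 c 0.514 -0.261 r 0.022 z 0.1306 tray x,y -0.032 -0.0082
top cap z0 0.198 c 0.7574 -0.3171 r 0.0273 z 0.1982 tray x,y 0.208 -0.0777
top cap z0 0.198 c 0.6389 -0.4048 r 0.0288 z 0.1982 tray x,y 0.0848 -0.1587
top cap z0 0.198 c 0.5412 -0.2143 r 0.0265 z 0.1978 tray x,y -0.0022 0.0369
top cap z0 0.198 c 0.5387 -0.1401 r 0.0265 z 0.1974 tray x,y -0.0007 0.1111
dp [212.5 100.7  78.5] turn [ 0.16 -0.12  0.49] rows 5.0 t 16.35 F [ 0.3 -1.  -0.1]
```

View pics/t8.png

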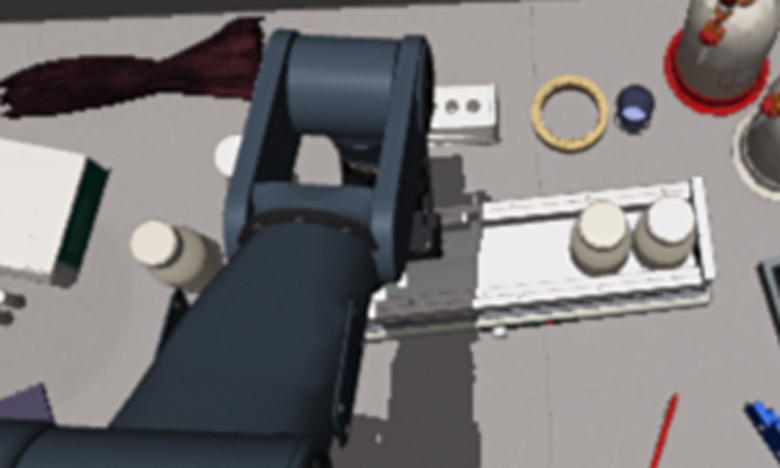

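>>> {"fn": "jog_arm", "kwargs": {
  "rows": [
    {"dp":[40,19,0],"turn":[0,0,0],"grip":1},
    {"dp":[80,38,0],"turn":[0,0,0],"grip":1},
    {"dp":[120,57,0],"turn":[0,0,0],"grip":1},
    {"dp":[160,76,10],"turn":[0,0,0],"grip":1},
    {"dp":[195,93,30],"turn":[0,0,0.5],"grip":1},
    {"dp":[212,100.7,60],"turn":[0,0,0.5],"grip":1},
    {"dp":[212,100.7,78],"turn":[0,0,0.5],"grip":1},
    {"dp":[212,100.7,78],"turn":[0,0,0.5],"grip":1}
  ]
}}

```text
time_s: 17.15
position: [0.6551, 0.2689, 0.1754]
tcp_rot: [[-0.049, 0.999, -0.006], [0.999, 0.049, -0.002], [-0.002, -0.006, -1.0]]
force: [-0.4, -0.1, -0.5]
opening: 1.0
```

```bash
python3 -c "
from h import *
caps('wrist')
go([.6560,.2766,.115])
"
```

```text
wrist cap z0 0.136 c 0.558 0.3694 r 0.027 z 0.1354 tray x,y 0.0466 0.6187
wrist cap z0 0.136 c 0.6562 0.2764 r 0.0267 z 0.1353 tray x,y 0.1396 0.5205
dp [ 7.9  0.2 62.7] turn [-0.14  0.08 -0.41] rows 1.3 t 17.2 F [ 0.7 -0.6  0.1]
```

>>> {"fn": "jog_arm", "kwargs": {
  "rows": [
    {"dp":[6,0,25],"turn":[0,0,0],"grip":1},
    {"dp":[6,0,50],"turn":[0,0,0],"grip":1},
    {"dp":[6,0,61],"turn":[0,0,0],"grip":1},
    {"dp":[6,0,61],"turn":[0,0,0],"grip":1}
  ]
}}

```text
time_s: 17.6
position: [0.6566, 0.2746, 0.1182]
tcp_rot: [[-0.047, 0.999, -0.0], [0.999, 0.047, -0.001], [-0.001, -0.0, -1.0]]
force: [-0.6, 1.0, 0.7]
opening: 0.999
```

```bash
python3 -c "
from h import *
go([.6561,.2766,.116])
"
```

```text
dp [ 2.  -0.4  2.2] turn [-0.02  0.04 -0.46] rows 0.1 t 17.6 F [-0.6  1.   0.7]
```

>>> {"fn": "jog_arm", "kwargs": {
  "rows": [
    {"dp":[2,0,2],"turn":[0,0,-0.4],"grip":1},
    {"dp":[2,0,2],"turn":[0,0,-0.4],"grip":0.3},
    {"dp":[2,0,2],"turn":[0,0,-0.4],"grip":0.3},
    {"dp":[2,0,2],"turn":[0,0,-0.4],"grip":0.3},
    {"dp":[2,0,2],"turn":[0,0,-0.4],"grip":0.3},
    {"dp":[2,0,2],"turn":[0,0,-0.4],"grip":0.3},
    {"dp":[2,0,2],"turn":[0,0,-0.4],"grip":0.3},
    {"dp":[2,0,2],"turn":[0,0,-0.4],"grip":0.3}
  ]
}}

```text
time_s: 18.4
position: [0.6566, 0.2778, 0.117]
tcp_rot: [[-0.055, 0.998, 0.001], [0.998, 0.055, 0.0], [-0.0, 0.001, -1.0]]
force: [-1.0, 0.3, 1.6]
opening: 0.602
```

>>> {"fn": "jog_arm", "kwargs": {
  "rows": [
    {"dp":[0,0,-5],"turn":[0,0,0],"grip":0.3},
    {"dp":[0,0,-15],"turn":[0,0,0],"grip":0.3},
    {"dp":[0,0,-30],"turn":[0,0,0],"grip":0.3},
    {"dp":[0,0,-50],"turn":[0,0,0],"grip":0.3},
    {"dp":[0,0,-70],"turn":[0,0,0],"grip":0.3},
    {"dp":[0,0,-90],"turn":[0,0,0],"grip":0.3},
    {"dp":[0,0,-108],"turn":[0,0,0],"grip":0.3},
    {"dp":[0,0,-121],"turn":[0,0,0],"grip":0.3},
    {"dp":[0,0,-128],"turn":[0,0,0],"grip":0.3},
    {"dp":[0,0,-130],"turn":[0,0,0],"grip":0.3}
  ]
}}

```text
time_s: 19.4
position: [0.657, 0.2778, 0.2481]
tcp_rot: [[-0.055, 0.998, 0.003], [0.998, 0.055, 0.001], [0.0, 0.004, -1.0]]
force: [0.1, -0.3, -4.1]
opening: 0.601
```

```bash
python3 -c "
from h import *
held()
go(np.r_[tray(.188),.245])
"
```

```text
pos [0.657  0.2778 0.2481] op 0.601 F [ 0.1 -0.3 -4.1] captop rel 0.018 5638 tool x range [-0.0247  0.0246] tool y [-0.0244  0.0256]
dp [-333.8 -140.1    2.1] turn [ 0.13 -0.01  0.  ] rows 7.2 t 19.45 F [-0.2  0.1 -3.1]
```

>>> {"fn": "jog_arm", "kwargs": {
  "rows": [
    {"dp":[0,-5,0],"turn":[0,0,0],"grip":0.3},
    {"dp":[-2,-15,0],"turn":[0,0,0],"grip":0.3},
    {"dp":[-6,-30,0],"turn":[0,0,0],"grip":0.3},
    {"dp":[-14,-50,0],"turn":[0,0,0],"grip":0.3},
    {"dp":[-28,-70,0],"turn":[0,0,0],"grip":0.3},
    {"dp":[-48,-88,0],"turn":[0,0,0],"grip":0.3},
    {"dp":[-72,-102,0],"turn":[0,0,0],"grip":0.3},
    {"dp":[-98,-112,0],"turn":[0,0,0],"grip":0.3},
    {"dp":[-124,-120,0],"turn":[0,0,0],"grip":0.3},
    {"dp":[-150,-127,0],"turn":[0,0,0],"grip":0.3}
  ]
}}

```text
time_s: 20.45
position: [0.536, 0.1202, 0.2462]
tcp_rot: [[-0.056, 0.998, -0.0], [0.998, 0.056, -0.0], [-0.0, -0.0, -1.0]]
force: [0.6, -0.7, -3.2]
opening: 0.599
```

>>> {"fn": "jog_arm", "kwargs": {
  "rows": [
    {"dp":[-26,-4,0],"turn":[0,0,0],"grip":0.3},
    {"dp":[-52,-8,0],"turn":[0,0,0],"grip":0.3},
    {"dp":[-78,-11,0],"turn":[0,0,0],"grip":0.3},
    {"dp":[-104,-13,0],"turn":[0,0,0],"grip":0.3},
    {"dp":[-130,-13,0],"turn":[0,0,0],"grip":0.3},
    {"dp":[-153,-13,0],"turn":[0,0,0],"grip":0.3},
    {"dp":[-170,-13,0],"turn":[0,0,0],"grip":0.3},
    {"dp":[-180,-13,0],"turn":[0,0,0],"grip":0.3},
    {"dp":[-184,-13,0],"turn":[0,0,0],"grip":0.3},
    {"dp":[-184,-13,0],"turn":[0,0,0],"grip":0.3}
  ]
}}

```text
time_s: 21.45
position: [0.5348, -0.0633, 0.2464]
tcp_rot: [[-0.055, 0.999, 0.001], [0.999, 0.054, 0.001], [0.001, 0.001, -1.0]]
force: [0.2, 0.2, -3.2]
opening: 0.602
```

```bash
python3 -c "
from h import *
held()
go(np.r_[tray(.1885),.180])
caps('top')
"
```

```text
pos [ 0.5348 -0.0633  0.2464] op 0.602 F [ 0.2  0.2 -3.2] captop rel 0.018 5628 tool x range [-0.0247  0.0245] tool y [-0.0244  0.0252]
dp [-0.1  0.3 66.4] turn [ 0.06 -0.05  0.01] rows 1.3 t 21.5 F [ 0.3  0.2 -3.5]
top cap z0 0.136 c 0.5571 0.3689 r 0.0269 z 0.1359 tray x,y 0.0456 0.6183
top cap z0 0.198 c 0.7541 -0.3106 r 0.0228 z 0.1986 tray x,y 0.205 -0.071
top cap z0 0.198 c 0.6465 -0.3846 r 0.0358 z 0.1984 tray x,y 0.0935 -0.1389
top cap z0 0.198 c 0.5415 -0.2138 r 0.0266 z 0.1979 tray x,y -0.0019 0.0374
top cap z0 0.198 c 0.539 -0.14 r 0.0266 z 0.198 tray x,y -0.0004 0.1112
```

>>> {"fn": "jog_arm", "kwargs": {
  "rows": [
    {"dp":[0,0,15],"turn":[0,0,0],"grip":0.3},
    {"dp":[0,0,38],"turn":[0,0,0],"grip":0.3},
    {"dp":[0,0,55],"turn":[0,0,0],"grip":0.3},
    {"dp":[0,0,63],"turn":[0,0,0],"grip":0.3},
    {"dp":[0,0,65.5],"turn":[0,0,0],"grip":0.3},
    {"dp":[-1.5,0,66.5],"turn":[0,0,0],"grip":0.3},
    {"dp":[-3,0,66.5],"turn":[0,0,0],"grip":0.3},
    {"dp":[-4,0,66.5],"turn":[0,0,0],"grip":0.3},
    {"dp":[-4,0,66.5],"turn":[0,0,0],"grip":0.3}
  ]
}}

```text
time_s: 22.45
position: [0.5357, -0.0664, 0.1808]
tcp_rot: [[-0.054, 0.999, 0.003], [0.999, 0.054, 0.002], [0.002, 0.003, -1.0]]
force: [0.9, 5.4, -2.3]
opening: 0.6
```

>>> {"fn": "jog_arm", "kwargs": {
  "rows": [
    {"dp":[0,0,1],"turn":[0,0,0],"grip":0.3},
    {"dp":[0,0,2],"turn":[0,0,0],"grip":0.3},
    {"dp":[0,0,2.5],"turn":[0,0,0],"grip":0.3}
  ]
}}

```text
time_s: 22.75
position: [0.5357, -0.0663, 0.1792]
tcp_rot: [[-0.054, 0.999, 0.003], [0.999, 0.054, 0.002], [0.002, 0.003, -1.0]]
force: [-2.4, 5.8, 8.5]
opening: 0.598
```

>>> {"fn": "jog_arm", "kwargs": {
  "rows": [
    {"dp":[0,0,1.5],"turn":[0,0,0],"grip":0.7},
    {"dp":[0,0,1.5],"turn":[0,0,0],"grip":1},
    {"dp":[0,0,1.5],"turn":[0,0,0],"grip":1},
    {"dp":[0,0,1.5],"turn":[0,0,0],"grip":1},
    {"dp":[0,0,-25],"turn":[0,0,0],"grip":1},
    {"dp":[0,0,-65],"turn":[0,0,0],"grip":1},
    {"dp":[45,0,-80],"turn":[0,0,0],"grip":1},
    {"dp":[95,0,-80],"turn":[0,0,0],"grip":1},
    {"dp":[145,0,-80],"turn":[0,0,0],"grip":1},
    {"dp":[195,0,-80],"turn":[0,0,0],"grip":1}
  ]
}}

```text
time_s: 23.75
position: [0.5248, 0.1286, 0.258]
tcp_rot: [[-0.054, 0.999, 0.003], [0.999, 0.054, -0.0], [-0.0, 0.003, -1.0]]
force: [0.3, 0.3, -0.3]
opening: 0.997
```

```bash
python3 -c "
from h import *
caps('top');caps('wrist')
go([.5575,.3692,.18])
"
```

```text
top cap z0 0.198 c 0.7593 -0.3202 r 0.0303 z 0.1979 tray x,y 0.2097 -0.0809
top cap z0 0.198 c 0.644 -0.3817 r 0.0334 z 0.1993 tray x,y 0.0912 -0.1359
top cap z0 0.198 c 0.5416 -0.2143 r 0.0269 z 0.1979 tray x,y -0.0019 0.0368
top cap z0 0.198 c 0.539 -0.1404 r 0.0267 z 0.1979 tray x,y -0.0005 0.1108
top cap z0 0.198 c 0.5341 -0.0653 r 0.0265 z 0.1976 tray x,y -0.0011 0.186
dp [233.9  48.3  78.4] turn [ 0.12 -0.12  0.4 ] rows 5.0 t 23.85 F [ 0.1 -0.1 -0. ]
```

>>> {"fn": "jog_arm", "kwargs": {
  "rows": [
    {"dp":[45,9,0],"turn":[0,0,0],"grip":1},
    {"dp":[90,18,0],"turn":[0,0,0],"grip":1},
    {"dp":[135,28,5],"turn":[0,0,0],"grip":1},
    {"dp":[180,38,20],"turn":[0,0,0],"grip":1},
    {"dp":[215,46,45],"turn":[0,0,0.4],"grip":1},
    {"dp":[233,48.3,75],"turn":[0,0,0.4],"grip":1},
    {"dp":[235,48.3,78],"turn":[0,0,0.4],"grip":1},
    {"dp":[235,48.3,78],"turn":[0,0,0.4],"grip":1}
  ]
}}

```text
time_s: 24.65
position: [0.5598, 0.3637, 0.1784]
tcp_rot: [[-0.048, 0.999, -0.001], [0.999, 0.048, -0.002], [-0.002, -0.001, -1.0]]
force: [0.6, 1.1, 0.5]
opening: 1.004
```

```bash
python3 -c "
from h import *
caps('wrist');caps('top')
go([.5575,.3692,.116])
"
```

```text
wrist cap z0 0.136 c 0.5576 0.3697 r 0.0266 z 0.1353 tray x,y 0.0462 0.6191
top cap z0 0.198 c 0.7603 -0.3241 r 0.0289 z 0.1977 tray x,y 0.2105 -0.0848
top cap z0 0.198 c 0.5412 -0.2139 r 0.0264 z 0.1981 tray x,y -0.0022 0.0373
top cap z0 0.198 c 0.5391 -0.1402 r 0.0268 z 0.198 tray x,y -0.0003 0.111
top cap z0 0.198 c 0.5346 -0.066 r 0.0266 z 0.1979 tray x,y -0.0007 0.1854
dp [ 6.  -3.7 64.9] turn [ 0.2  -0.   -0.47] rows 1.3 t 24.75 F [ 0.6 -0.6  0.3]
```

>>> {"fn": "jog_arm", "kwargs": {
  "rows": [
    {"dp":[6,-2,25],"turn":[0,0,0],"grip":1},
    {"dp":[6,-2,50],"turn":[0,0,0],"grip":1},
    {"dp":[6,-2,63],"turn":[0,0,-0.3],"grip":1},
    {"dp":[6,-2,63],"turn":[0,0,-0.3],"grip":1},
    {"dp":[6,-2,63],"turn":[0,0,-0.3],"grip":1}
  ]
}}

```text
time_s: 25.25
position: [0.5591, 0.3701, 0.118]
tcp_rot: [[-0.052, 0.999, 0.004], [0.999, 0.052, 0.001], [0.001, 0.004, -1.0]]
force: [-0.1, -1.0, 0.2]
opening: 1.004
```

```bash
python3 -c "
from h import *
go([.5575,.3695,.116])
"
```

```text
dp [-0.5 -1.6  2. ] turn [ 0.21 -0.04 -0.15] rows 0.1 t 25.25 F [-0.1 -1.   0.2]
```

>>> {"fn": "jog_arm", "kwargs": {
  "rows": [
    {"dp":[-0.5,-1.5,2],"turn":[0.2,0,-0.2],"grip":1},
    {"dp":[-0.5,-1.5,2],"turn":[0.2,0,-0.2],"grip":0.3},
    {"dp":[-0.5,-1.5,2],"turn":[0.2,0,-0.2],"grip":0.3},
    {"dp":[-0.5,-1.5,2],"turn":[0.2,0,-0.2],"grip":0.3},
    {"dp":[-0.5,-1.5,2],"turn":[0.2,0,-0.2],"grip":0.3},
    {"dp":[-0.5,-1.5,2],"turn":[0.2,0,-0.2],"grip":0.3},
    {"dp":[-0.5,-1.5,2],"turn":[0.2,0,-0.2],"grip":0.3},
    {"dp":[-0.5,-1.5,2],"turn":[0.2,0,-0.2],"grip":0.3}
  ]
}}

```text
time_s: 26.05
position: [0.5567, 0.37, 0.1147]
tcp_rot: [[-0.057, 0.998, -0.001], [0.998, 0.057, 0.0], [0.0, -0.001, -1.0]]
force: [-0.0, 0.7, 0.9]
opening: 0.602
```

>>> {"fn": "jog_arm", "kwargs": {
  "rows": [
    {"dp":[0,0,-5],"turn":[0,0,0],"grip":0.3},
    {"dp":[0,0,-15],"turn":[0,0,0],"grip":0.3},
    {"dp":[0,0,-30],"turn":[0,0,0],"grip":0.3},
    {"dp":[0,0,-50],"turn":[0,0,0],"grip":0.3},
    {"dp":[0,0,-70],"turn":[0,0,0],"grip":0.3},
    {"dp":[0,0,-90],"turn":[0,0,0],"grip":0.3},
    {"dp":[0,0,-108],"turn":[0,0,0],"grip":0.3},
    {"dp":[0,0,-121],"turn":[0,0,0],"grip":0.3},
    {"dp":[0,0,-128],"turn":[0,0,0],"grip":0.3},
    {"dp":[0,0,-130],"turn":[0,0,0],"grip":0.3}
  ]
}}

```text
time_s: 27.05
position: [0.557, 0.37, 0.2459]
tcp_rot: [[-0.057, 0.998, -0.0], [0.998, 0.057, 0.001], [0.001, -0.0, -1.0]]
force: [0.4, -0.2, -2.5]
opening: 0.597
```

```bash
python3 -c "
from h import *
held()
go(np.r_[tray(.265),.245])
"
```

```text
pos [0.557  0.37   0.2459] op 0.597 F [ 0.4 -0.2 -2.5] captop rel 0.02 5856 tool x range [-0.0235  0.0257] tool y [-0.0244  0.0252]
dp [-3.543e+02 -4.600e+01  3.000e-01] turn [-0.07 -0.01  0.1 ] rows 7.1 t 27.1 F [-0.3  0.4 -2.4]
```

>>> {"fn": "jog_arm", "kwargs": {
  "rows": [
    {"dp":[-4,-1,0],"turn":[0,0,0],"grip":0.3},
    {"dp":[-12,-2,0],"turn":[0,0,0],"grip":0.3},
    {"dp":[-24,-4,0],"turn":[0,0,0],"grip":0.3},
    {"dp":[-42,-6,0],"turn":[0,0,0],"grip":0.3},
    {"dp":[-66,-9,0],"turn":[0,0,0],"grip":0.3},
    {"dp":[-92,-12,0],"turn":[0,0,0],"grip":0.3},
    {"dp":[-118,-15,0],"turn":[0,0,0],"grip":0.3},
    {"dp":[-144,-19,0],"turn":[0,0,0],"grip":0.3},
    {"dp":[-170,-22,0],"turn":[0,0,0],"grip":0.3},
    {"dp":[-196,-25,0],"turn":[0,0,0],"grip":0.3}
  ]
}}

```text
time_s: 28.1
position: [0.5422, 0.1703, 0.2447]
tcp_rot: [[-0.056, 0.998, -0.002], [0.998, 0.056, -0.001], [-0.001, -0.002, -1.0]]
force: [0.5, -0.4, -3.4]
opening: 0.597
```

>>> {"fn": "jog_arm", "kwargs": {
  "rows": [
    {"dp":[-26,-4,0],"turn":[0,0,0],"grip":0.3},
    {"dp":[-52,-8,0],"turn":[0,0,0],"grip":0.3},
    {"dp":[-78,-11,0],"turn":[0,0,0],"grip":0.3},
    {"dp":[-104,-15,0],"turn":[0,0,0],"grip":0.3},
    {"dp":[-126,-18,0],"turn":[0,0,0],"grip":0.3},
    {"dp":[-143,-20,0],"turn":[0,0,0],"grip":0.3},
    {"dp":[-153,-21,0],"turn":[0,0,0],"grip":0.3},
    {"dp":[-158,-21,0],"turn":[0,0,0],"grip":0.3},
    {"dp":[-158,-21,0],"turn":[0,0,0],"grip":0.3},
    {"dp":[-158,-21,0],"turn":[0,0,0],"grip":0.3}
  ]
}}

```text
time_s: 29.1
position: [0.5308, 0.0143, 0.2447]
tcp_rot: [[-0.057, 0.998, -0.002], [0.998, 0.057, 0.0], [0.001, -0.002, -1.0]]
force: [-0.2, 0.3, -2.1]
opening: 0.598
```

```bash
python3 -c "
from h import *
held()
go(np.r_[tray(.264),.179])
caps('top')
"
```

```text
pos [0.5308 0.0143 0.2447] op 0.598 F [-0.2  0.3 -2.1] captop rel 0.02 5702 tool x range [-0.0236  0.0256] tool y [-0.0243  0.0248]
dp [-1.9  0.2 65.7] turn [-0.1  -0.02  0.14] rows 1.3 t 29.15 F [ 0.6  1.1 -3.1]
top cap z0 0.198 c 0.7617 -0.3202 r 0.0314 z 0.1971 tray x,y 0.2121 -0.081
top cap z0 0.198 c 0.5411 -0.2138 r 0.0265 z 0.1979 tray x,y -0.0023 0.0373
top cap z0 0.198 c 0.5393 -0.1398 r 0.0267 z 0.1976 tray x,y -0.0001 0.1113
top cap z0 0.198 c 0.5351 -0.0656 r 0.0269 z 0.1976 tray x,y -0.0002 0.1857
```

>>> {"fn": "jog_arm", "kwargs": {
  "rows": [
    {"dp":[-1,0,15],"turn":[0,0,0],"grip":0.3},
    {"dp":[-2,0,38],"turn":[0,0,0],"grip":0.3},
    {"dp":[-2,0,55],"turn":[0,0,0],"grip":0.3},
    {"dp":[-2,0,63],"turn":[0,0,0],"grip":0.3},
    {"dp":[-2,0,66],"turn":[0,0,0],"grip":0.3},
    {"dp":[-4,0,67],"turn":[0,0,0],"grip":0.3},
    {"dp":[-6,0,67],"turn":[0,0,0],"grip":0.3},
    {"dp":[-7.5,0,67],"turn":[0,0,0],"grip":0.3},
    {"dp":[-8.5,0,67],"turn":[0,0,0],"grip":0.3},
    {"dp":[-8.5,0,67],"turn":[0,0,0],"grip":0.3}
  ]
}}

```text
time_s: 30.2
position: [0.5315, 0.0064, 0.1784]
tcp_rot: [[-0.056, 0.998, -0.0], [0.998, 0.056, 0.002], [0.002, -0.0, -1.0]]
force: [0.4, 4.0, -1.6]
opening: 0.6
```

>>> {"fn": "jog_arm", "kwargs": {
  "rows": [
    {"dp":[0,0,1],"turn":[0,0,0],"grip":0.3},
    {"dp":[0,0,2],"turn":[0,0,0],"grip":0.3},
    {"dp":[0,0,2.5],"turn":[0,0,0],"grip":0.3}
  ]
}}

```text
time_s: 30.5
position: [0.5316, 0.0066, 0.177]
tcp_rot: [[-0.056, 0.998, -0.0], [0.998, 0.056, 0.002], [0.002, -0.0, -1.0]]
force: [-1.8, 5.9, 9.6]
opening: 0.6
```

>>> {"fn": "jog_arm", "kwargs": {
  "rows": [
    {"dp":[0,0,1.5],"turn":[0,0,0],"grip":0.7},
    {"dp":[0,0,1.5],"turn":[0,0,0],"grip":1},
    {"dp":[0,0,1.5],"turn":[0,0,0],"grip":1},
    {"dp":[0,0,1.5],"turn":[0,0,0],"grip":1},
    {"dp":[0,0,-25],"turn":[0,0,0],"grip":1},
    {"dp":[0,0,-60],"turn":[0,0,0],"grip":1},
    {"dp":[15,0,-65],"turn":[0,0,0],"grip":1},
    {"dp":[25,0,-65],"turn":[0,0,0],"grip":1},
    {"dp":[25,0,-65],"turn":[0,0,0],"grip":1},
    {"dp":[25,0,-65],"turn":[0,0,0],"grip":1}
  ]
}}

```text
time_s: 31.5
position: [0.5289, 0.0308, 0.2388]
tcp_rot: [[-0.058, 0.998, -0.005], [0.998, 0.058, -0.0], [0.0, -0.005, -1.0]]
force: [0.2, -0.0, 0.3]
opening: 0.997
```

```bash
python3 -c "
from h import *
caps('top')
p,d,i=shot('wrist'); save('w9',p,(220,40,420,220),4); save('w9f',p)
for y in(.3315,.4055):
  for x in(-.052,-.041,.041,.052): print(y,x,[proj(np.r_[tray(y+dy,x),.107],i).round(1).tolist() for dy in(-.0065,.0065)])
"
```

```text
top cap z0 0.198 c 0.7608 -0.3204 r 0.0329 z 0.198 tray x,y 0.2112 -0.0812
top cap z0 0.198 c 0.541 -0.2142 r 0.0267 z 0.1978 tray x,y -0.0025 0.037
top cap z0 0.198 c 0.5393 -0.1403 r 0.0268 z 0.198 tray x,y -0.0001 0.1109
top cap z0 0.198 c 0.5348 -0.0667 r 0.0263 z 0.1977 tray x,y -0.0006 0.1846
top cap z0 0.198 c 0.5312 -0.0019 r 0.0202 z 0.1979 tray x,y -0.0005 0.2495
0.3315 -0.052 [[258.3, 146.2], [257.5, 130.8]]
0.3315 -0.041 [[271.1, 146.3], [270.5, 130.8]]
0.3315 0.041 [[367.0, 146.5], [367.7, 131.1]]
0.3315 0.052 [[379.9, 146.5], [380.8, 131.1]]
0.4055 -0.052 [[253.3, 52.0], [252.4, 33.8]]
0.4055 -0.041 [[267.3, 52.1], [266.5, 33.8]]
0.4055 0.041 [[371.5, 52.2], [372.3, 34.0]]
0.4055 0.052 [[385.5, 52.3], [386.6, 34.0]]
```

View pics/w9.png

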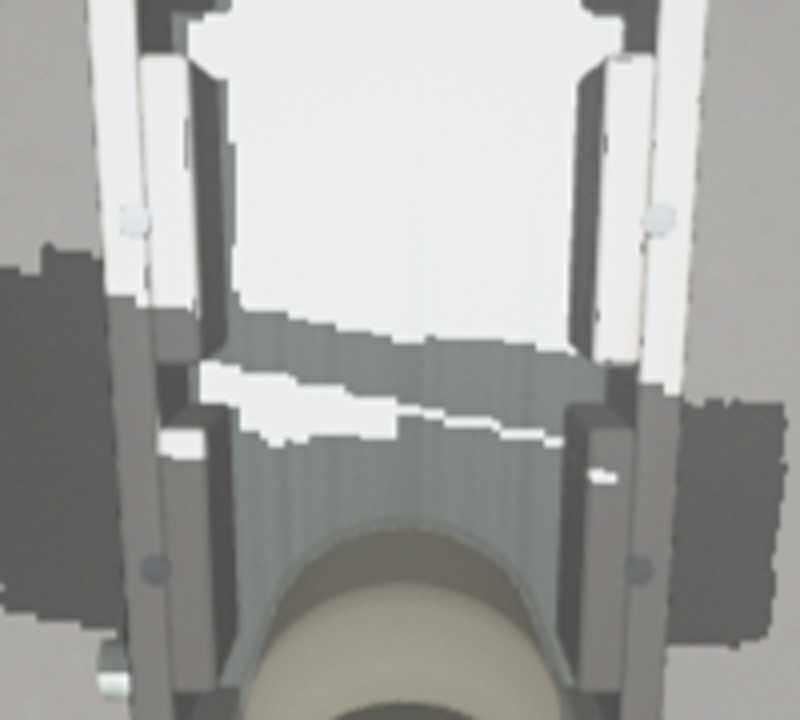

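```bash
python3 -c "
from h import *
s=bot.read_state()
print(s['joint_positions'])
go([.4642,-.364,.27],-77.8)
"
```

```text
[-8.78303767e+00  2.26289540e+01  9.51398128e+01 -4.26003750e-02
  6.24728130e+01 -1.20305090e+01]
dp [-390.   -87.6  -30.7] turn [-0.21  0.16 81.07] rows 8.0 t 31.6 F [ 0.2  0.3 -0.2]
```

>>> {"fn": "jog_arm", "kwargs": {
  "rows": [
    {"dp":[-10,-4,-30],"turn":[0,0,8],"grip":1},
    {"dp":[-55,-14,-31],"turn":[0,0,16],"grip":1},
    {"dp":[-100,-24,-31],"turn":[0,0,24],"grip":1},
    {"dp":[-145,-34,-31],"turn":[0,0,32],"grip":0.8},
    {"dp":[-190,-44,-31],"turn":[0,0,40],"grip":0.6},
    {"dp":[-235,-54,-31],"turn":[0,0,48],"grip":0.4},
    {"dp":[-280,-64,-31],"turn":[0,0,56],"grip":0.4},
    {"dp":[-325,-74,-31],"turn":[0,0,64],"grip":0.4},
    {"dp":[-365,-84,-31],"turn":[0,0,72],"grip":0.4},
    {"dp":[-390,-87.6,-31],"turn":[-0.2,0.2,80.5],"grip":0.4}
  ]
}}

```text
time_s: 32.6
position: [0.4633, -0.3676, 0.2704]
tcp_rot: [[0.977, 0.212, 0.002], [0.212, -0.977, 0.0], [0.002, 0.0, -1.0]]
force: [1.0, 0.2, -0.0]
opening: 0.459
```

>>> {"fn": "jog_arm", "kwargs": {
  "rows": [
    {"dp":[0,0,0],"turn":[0,0,0.5],"grip":0.4},
    {"dp":[0,0,0],"turn":[0,0,0.5],"grip":0.4}
  ]
}}

```text
time_s: 32.8
position: [0.4639, -0.3641, 0.2703]
tcp_rot: [[0.977, 0.212, 0.001], [0.212, -0.977, 0.003], [0.002, -0.002, -1.0]]
force: [-1.0, 0.0, -0.1]
opening: 0.405
```

```bash
python3 -c "
from h import *
s=bot.read_state()
print(s['position'],s['tcp_rot'].round(3).tolist(),s['opening'])
p,d,i=shot('wrist');save('w10',p);np.savez('/tmp/w10.npz',p=p,d=d,P=i['position'],R=i['rotation'])
c=cloud(d,i); z=c[...,2]
m=(z>.12)&(z<.14)&(c[...,0]<.56)
n,l,st,ce=cv2.connectedComponentsWithStats(m.astype(np.uint8))
for k in range(1,n):
  if st[k,4]>150:
    q=c[l==k]; print(st[k],np.median(q,0).round(4),p[l==k].mean(0).round(0),cv2.minAreaRect(q[:,:2].astype(np.float32)))
m=(abs(z-.045)<.004)&(abs(c[...,0]-.47)<.09)&(abs(c[...,1]+.4)<.09); print(cv2.minAreaRect(c[m][:,:2].astype(np.float32)))
"
```

```text
[ 0.46390603 -0.36408323  0.27030381] [[0.977, 0.212, 0.001], [0.212, -0.977, 0.003], [0.002, -0.002, -1.0]] 0.4051369311362716
[ 153   49   75   97 2288] [ 0.5278 -0.2582  0.1296] [186. 188. 183.] ((0.5258066058158875, -0.25357183814048767), (0.058050066232681274, 0.07070876657962799), 65.7292709350586)
[315 171  11  40 434] [ 0.4661 -0.3646  0.1333] [76. 77. 77.] ((0.4648151397705078, -0.36488568782806396), (0.035199619829654694, 0.009295063093304634), 12.29886245727539)
[379 171  22  40 735] [ 0.4789 -0.4264  0.1321] [138. 113.  81.] ((0.47778263688087463, -0.4281090795993805), (0.03518050163984299, 0.016570283100008965), 12.554193496704102)
[495 256  35  22 445] [ 0.4267 -0.5732  0.1241] [ 51. 145.  71.] ((0.4252752363681793, -0.573409378528595), (0.0170198492705822, 0.03146732226014137), 36.82107162475586)
((0.47060176730155945, -0.40022754669189453), (0.12336864322423935, 0.10024617612361908), 12.219701766967773)
```

View pics/w10.png

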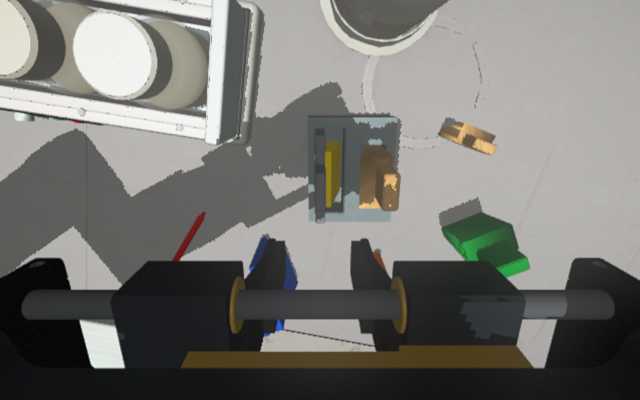

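```bash
python3 -c "
from h import *
go([.4647,-.3648,.108],-77.7)
"
```

```text
dp [-1.000e-01  2.100e+00  1.625e+02] turn [-0.14 -0.11  0.02] rows 3.3 t 32.85 F [-0.3  0.4 -0.9]
```

>>> {"fn": "jog_arm", "kwargs": {
  "rows": [
    {"dp":[0,1,40],"turn":[0,0,0],"grip":0.4},
    {"dp":[0,1,80],"turn":[0,0,0],"grip":0.4},
    {"dp":[0,1,110],"turn":[0,0,0],"grip":0.4},
    {"dp":[0,1,120],"turn":[0,0,0],"grip":0.4},
    {"dp":[0,1,120],"turn":[0,0,0],"grip":0.4}
  ]
}}

```text
time_s: 33.35
position: [0.4649, -0.363, 0.1502]
tcp_rot: [[0.977, 0.214, 0.0], [0.214, -0.977, 0.003], [0.001, -0.003, -1.0]]
force: [0.3, -0.0, 1.0]
opening: 0.397
```

```bash
python3 -c "
from h import *
p,d,i=shot('wrist');save('w11',p)
go([.4647,-.3648,.108],-77.7)
"
```

```text
dp [-1.2  0.4 43.7] turn [-0.01 -0.16  0.05] rows 0.9 t 33.4 F [ 0.2  0.  -0.1]
```

View pics/w11.png

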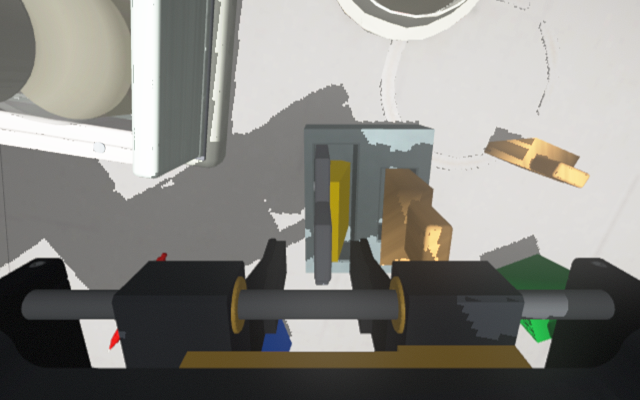

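>>> {"fn": "jog_arm", "kwargs": {
  "rows": [
    {"dp":[-1,1,20],"turn":[0,0,0],"grip":0.4},
    {"dp":[-1,1,38],"turn":[0,0,0],"grip":0.4},
    {"dp":[-1,1,42],"turn":[0,0,0],"grip":0.4},
    {"dp":[-1,1,42],"turn":[0,0,0],"grip":0.4},
    {"dp":[-1,1,42],"turn":[0,0,0],"grip":0},
    {"dp":[-1,1,42],"turn":[0,0,0],"grip":0},
    {"dp":[-1,1,42],"turn":[0,0,0],"grip":0},
    {"dp":[-1,1,42],"turn":[0,0,0],"grip":0},
    {"dp":[-1,1,42],"turn":[0,0,0],"grip":0}
  ]
}}

```text
time_s: 34.3
position: [0.4647, -0.3663, 0.1098]
tcp_rot: [[0.977, 0.212, 0.003], [0.212, -0.977, -0.0], [0.003, 0.001, -1.0]]
force: [-0.2, -0.1, 2.1]
opening: 0.114
```

>>> {"fn": "jog_arm", "kwargs": {
  "rows": [
    {"dp":[0,0,-4],"turn":[0,0,0],"grip":0},
    {"dp":[0,0,-12],"turn":[0,0,0],"grip":0},
    {"dp":[0,0,-24],"turn":[0,0,0],"grip":0},
    {"dp":[0,0,-40],"turn":[0,0,0],"grip":0},
    {"dp":[0,0,-65],"turn":[0,0,0],"grip":0},
    {"dp":[0,0,-95],"turn":[0,0,0],"grip":0},
    {"dp":[0,0,-125],"turn":[0,0,0],"grip":0},
    {"dp":[0,0,-155],"turn":[0,0,0],"grip":0},
    {"dp":[0,0,-185],"turn":[0,0,0],"grip":0},
    {"dp":[0,0,-210],"turn":[0,0,0],"grip":0}
  ]
}}

```text
time_s: 35.3
position: [0.464, -0.3662, 0.3223]
tcp_rot: [[0.977, 0.212, 0.004], [0.212, -0.977, -0.001], [0.004, 0.002, -1.0]]
force: [0.1, -0.5, -1.1]
opening: 0.112
```

```bash
python3 -c "
from h import *
p,d,i=shot('wrist');save('w12',p)
p,d,i=shot('top');save('t12',p,(220,120,460,270),3.3)
print(tray(.3315))
go(np.r_[tray(.3315),.325],-86.85)
"
```

```text
[0.52728402 0.07999914]
dp [ 155.5 -424.4   -3.1] turn [ 0.48 -0.49  9.11] rows 9.0 t 35.4 F [ 1.3 -1.3 -1.2]
```

View pics/w12.png

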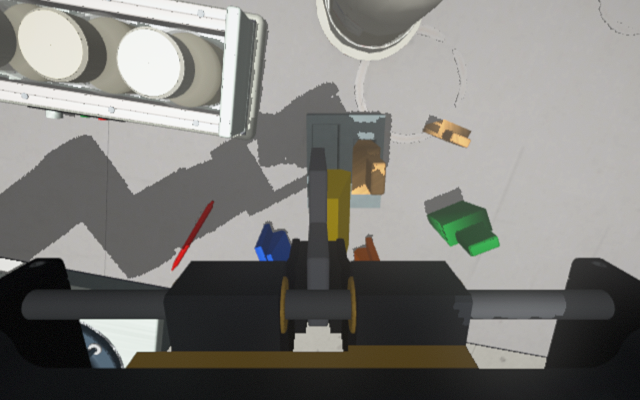

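View pics/t12.png

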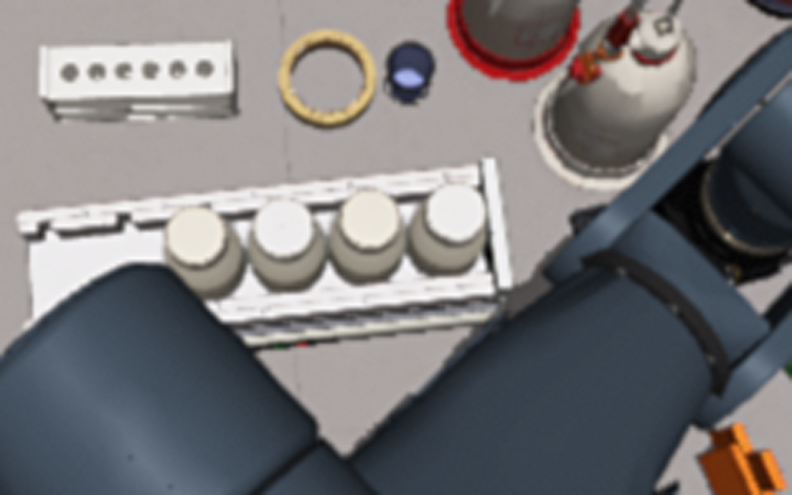

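>>> {"fn": "jog_arm", "kwargs": {
  "rows": [
    {"dp":[1,-4,0],"turn":[0,0,0],"grip":0},
    {"dp":[4,-12,-2],"turn":[0,0,0],"grip":0},
    {"dp":[9,-26,-4],"turn":[0,0,0],"grip":0},
    {"dp":[17,-46,-5],"turn":[0,0,1],"grip":0},
    {"dp":[26,-72,-5],"turn":[0,0,2],"grip":0},
    {"dp":[36,-100,-5],"turn":[0,0,3],"grip":0},
    {"dp":[47,-128,-5],"turn":[0,0,4],"grip":0},
    {"dp":[57,-156,-5],"turn":[0,0,5],"grip":0},
    {"dp":[67,-184,-5],"turn":[0,0,6],"grip":0},
    {"dp":[77,-212,-5],"turn":[0,0,7],"grip":0}
  ]
}}

```text
time_s: 36.4
position: [0.4934, -0.1399, 0.3236]
tcp_rot: [[0.996, 0.091, 0.001], [0.091, -0.996, 0.002], [0.001, -0.002, -1.0]]
force: [0.6, 0.5, -1.2]
opening: 0.107
```

```bash
python3 -c "
from h import *
go(np.r_[tray(.3315),.33],-86.85)
"
```

```text
dp [  53.8 -215.9   -5.9] turn [-0.13 -0.05  2.1 ] rows 4.5 t 36.4 F [ 0.6  0.5 -1.2]
```

>>> {"fn": "jog_arm", "kwargs": {
  "rows": [
    {"dp":[8,-28,-3],"turn":[0,0,1],"grip":0},
    {"dp":[15,-56,-3],"turn":[0,0,2],"grip":0},
    {"dp":[23,-84,-3],"turn":[0,0,2],"grip":0},
    {"dp":[31,-112,-3],"turn":[0,0,2],"grip":0},
    {"dp":[38,-140,-3],"turn":[0,0,2],"grip":0},
    {"dp":[44,-166,-3],"turn":[0,0,2],"grip":0},
    {"dp":[49,-188,-3],"turn":[0,0,2],"grip":0},
    {"dp":[52,-203,-3],"turn":[0,0,2],"grip":0},
    {"dp":[53.5,-211,-3],"turn":[0,0,2],"grip":0},
    {"dp":[53.5,-213,-3],"turn":[0,0,2],"grip":0}
  ]
}}

```text
time_s: 37.4
position: [0.5276, 0.0752, 0.3274]
tcp_rot: [[0.998, 0.058, 0.002], [0.058, -0.998, 0.0], [0.002, -0.0, -1.0]]
force: [1.1, -0.6, -1.9]
opening: 0.112
```

>>> {"fn": "jog_arm", "kwargs": {
  "rows": [
    {"dp":[0,0,0],"turn":[0,0,0],"grip":0},
    {"dp":[0,0,0],"turn":[0,0,0],"grip":0}
  ]
}}

```text
time_s: 37.6
position: [0.5279, 0.0736, 0.3277]
tcp_rot: [[0.998, 0.056, 0.002], [0.056, -0.998, 0.0], [0.003, 0.0, -1.0]]
force: [-0.2, 0.4, -0.9]
opening: 0.102
```

```bash
python3 -c "
from h import *
p,d,i=shot('wrist');save('w13',p)
p,d,i=shot('side');save('s13',p,(240,40,400,180),5)
print(bot.read_state()['position'])
go(np.r_[tray(.3315),.225],-86.85)
caps('top')
"
```

```text
[0.52802178 0.07347256 0.32781867]
dp [ -0.7  -6.5 102.8] turn [-0.01 -0.16  0.03] rows 2.1 t 37.7 F [-1.   0.3 -1.3]
top cap z0 0.198 c 0.7585 -0.319 r 0.0329 z 0.1984 tray x,y 0.2089 -0.0796
top cap z0 0.198 c 0.6426 -0.3816 r 0.033 z 0.1987 tray x,y 0.0898 -0.1358
top cap z0 0.198 c 0.5415 -0.2137 r 0.0266 z 0.1978 tray x,y -0.0019 0.0374
top cap z0 0.198 c 0.539 -0.1406 r 0.0265 z 0.198 tray x,y -0.0004 0.1106
top cap z0 0.198 c 0.5345 -0.0667 r 0.0268 z 0.1979 tray x,y -0.0009 0.1846
top cap z0 0.198 c 0.5313 0.0095 r 0.0254 z 0.1982 tray x,y 0.0001 0.2609
```

View pics/w13.png

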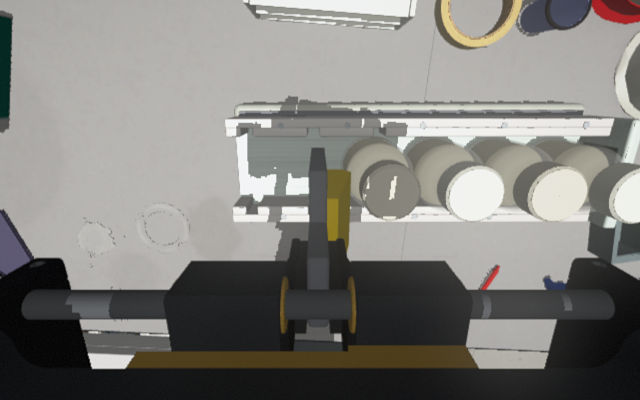

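View pics/s13.png

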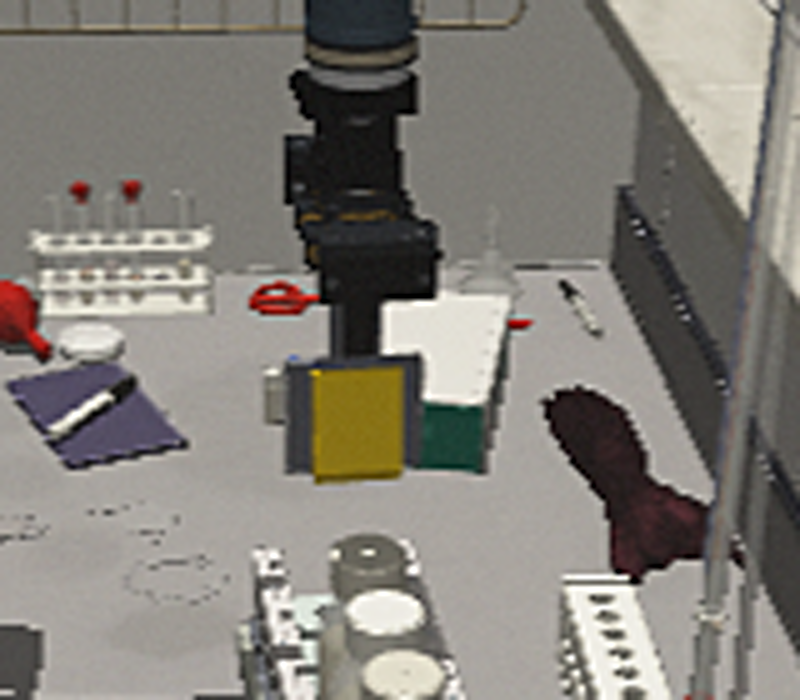

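>>> {"fn": "jog_arm", "kwargs": {
  "rows": [
    {"dp":[-0.5,-3,10],"turn":[0,-0.1,0],"grip":0},
    {"dp":[-0.5,-6,30],"turn":[0,-0.1,0],"grip":0},
    {"dp":[-0.5,-6.5,55],"turn":[0,-0.1,0],"grip":0},
    {"dp":[-0.5,-6.5,78],"turn":[0,-0.1,0],"grip":0},
    {"dp":[-0.5,-6.5,95],"turn":[0,-0.1,0],"grip":0},
    {"dp":[-0.5,-6.5,99],"turn":[0,-0.1,0],"grip":0},
    {"dp":[-0.5,-6.5,99],"turn":[0,-0.1,0],"grip":0},
    {"dp":[-0.5,-6.5,99],"turn":[0,-0.1,0],"grip":0}
  ]
}}

```text
time_s: 38.55
position: [0.5281, 0.0808, 0.2294]
tcp_rot: [[0.998, 0.057, 0.003], [0.057, -0.998, 0.0], [0.003, -0.0, -1.0]]
force: [0.7, 0.4, -0.9]
opening: 0.112
```

```bash
python3 -c "
from h import *
p,d,i=shot('wrist');save('w14',p,(220,90,420,270),4)
s=bot.read_state();print(s['position'],(s['position'][:2]-TE)@SX,(s['position'][:2]-TE)@SY)
go(np.r_[tray(.3315),.164],-86.85)
p,d,i=shot('side');save('s14',p,(270,80,350,180),7)
"
```

```text
[0.52820335 0.08076696 0.22972317] 0.0009601384635357993 0.33221614967198715
dp [-1.2  0.7 65.7] turn [-0.01 -0.18  0.1 ] rows 1.3 t 38.6 F [ 0.8  0.7 -2.3]
```

View pics/w14.png

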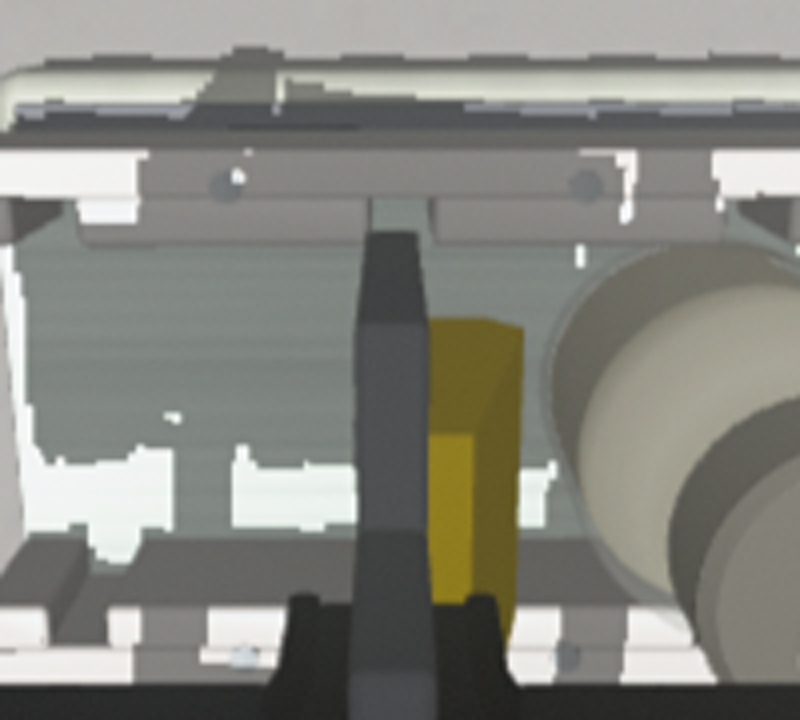

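View pics/s14.png

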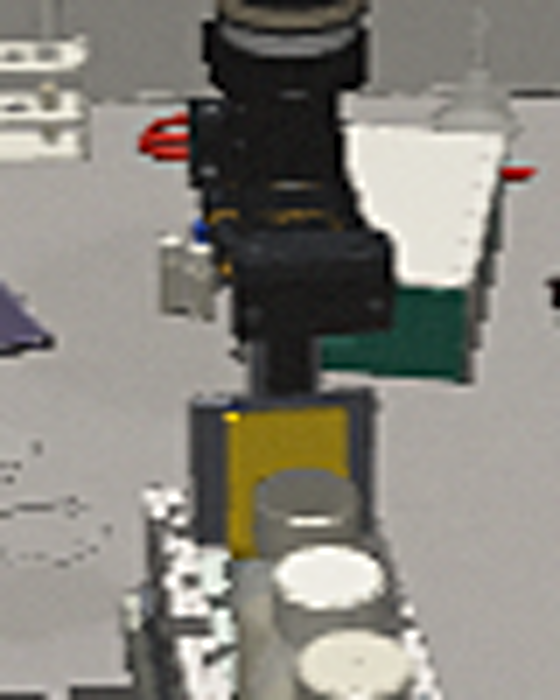

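```bash
python3 -c "
from h import *
i=vision.camera_info('wrist'); s=bot.read_state(); R=s['tcp_rot']
a=[proj(np.r_[tray(.3315+dy,.041),.107],i) for dy in(-.0065,.0065)]; print('slot pred crop',[( (q-[220,90])*4).round(0) for q in a])
for dy in(-.005,.005):
  for h in(.0,.083):
    P=s['position']+R@np.array([.047,dy,.1018-h]); print('plate far edge',h,((proj(P,i)-[220,90])*4).round(0))
"
```

```text
slot pred crop [array([430., 246.]), array([368., 246.])]
plate far edge 0.0 [369. 226.]
plate far edge 0.083 [358. 321.]
plate far edge 0.0 [421. 226.]
plate far edge 0.083 [435. 321.]
```

>>> {"fn": "jog_arm", "kwargs": {
  "rows": [
    {"dp":[-1,1.2,5],"turn":[0,0,0],"grip":0},
    {"dp":[-1,1.2,12],"turn":[0,0,0],"grip":0},
    {"dp":[-1,1.2,18],"turn":[0,0,0],"grip":0},
    {"dp":[-1,1.2,22],"turn":[0,0,0],"grip":0},
    {"dp":[-1,1.2,26],"turn":[0,0,0],"grip":0},
    {"dp":[-1,1.2,30],"turn":[0,0,0],"grip":0},
    {"dp":[-1,1.2,30],"turn":[0,0,0],"grip":0}
  ]
}}

```text
time_s: 39.35
position: [0.5261, 0.0796, 0.1981]
tcp_rot: [[0.998, 0.057, -0.0], [0.057, -0.998, 0.001], [-0.0, -0.001, -1.0]]
force: [0.1, 0.9, -1.3]
opening: 0.115
```

>>> {"fn": "jog_arm", "kwargs": {
  "rows": [
    {"dp":[0.5,0,6],"turn":[0,0,0],"grip":0},
    {"dp":[0.5,0,12],"turn":[0,0,0],"grip":0},
    {"dp":[0.5,0,18],"turn":[0,0,0],"grip":0},
    {"dp":[0.5,0,24],"turn":[0,0,0],"grip":0},
    {"dp":[0.5,0,29],"turn":[0,0,0],"grip":0},
    {"dp":[0.5,0,32],"turn":[0,0,0],"grip":0},
    {"dp":[0.5,0,33],"turn":[0,0,0],"grip":0}
  ]
}}

```text
time_s: 40.05
position: [0.5268, 0.0796, 0.1653]
tcp_rot: [[0.998, 0.057, 0.0], [0.057, -0.998, 0.0], [0.0, -0.0, -1.0]]
force: [0.1, -0.6, -1.7]
opening: 0.113
```

>>> {"fn": "jog_arm", "kwargs": {
  "rows": [
    {"dp":[0,0,1],"turn":[0,0,0],"grip":0},
    {"dp":[0,0,2],"turn":[0,0,0],"grip":0},
    {"dp":[0,0,3],"turn":[0,0,0],"grip":0},
    {"dp":[0,0,3],"turn":[0,0,0],"grip":0}
  ]
}}

```text
time_s: 40.45
position: [0.5272, 0.0797, 0.1639]
tcp_rot: [[0.998, 0.057, 0.002], [0.057, -0.998, 0.0], [0.002, -0.0, -1.0]]
force: [-1.5, 0.1, 4.6]
opening: 0.112
```

>>> {"fn": "jog_arm", "kwargs": {
  "rows": [
    {"dp":[0,0,2],"turn":[0,0,0],"grip":0.35},
    {"dp":[0,0,2],"turn":[0,0,0],"grip":0.35},
    {"dp":[0,0,2],"turn":[0,0,0],"grip":0.35},
    {"dp":[0,0,-5],"turn":[0,0,0],"grip":0.35},
    {"dp":[0,0,-25],"turn":[0,0,0],"grip":0.35},
    {"dp":[0,0,-60],"turn":[0,0,0],"grip":0.35},
    {"dp":[0,0,-90],"turn":[0,0,0],"grip":0.35},
    {"dp":[0,0,-90],"turn":[0,0,0],"grip":0.35}
  ]
}}

```text
time_s: 41.25
position: [0.5301, 0.0795, 0.2575]
tcp_rot: [[0.998, 0.057, 0.011], [0.057, -0.998, -0.0], [0.011, 0.001, -1.0]]
force: [0.5, 0.3, -0.1]
opening: 0.349
```

```bash
python3 -c "
from h import *
p,d,i=shot('wrist');save('w15',p)
c=cloud(d,i); m=(p.max(-1)<110)&(abs(c[...,1]-.08)<.03)&(abs(c[...,0]-.527)<.04)&(c[...,2]>.135)&(c[...,2]<.2); q=c[m]; print(len(q),np.percentile(q[:,2],[5,50,95]))
t=q[q[:,2]>.18]; print(len(t),cv2.minAreaRect(t[:,:2].astype(np.float32)) if len(t) else 0, ((t[:,:2]-TE)@SY).mean(),((t[:,:2]-TE)@SX).mean())
go([.4778,-.4281,.27],12.5)
"
```

```text
1119 [0.14383594 0.18618069 0.18830823]
635 ((0.5273382663726807, 0.08103048801422119), (0.03492226451635361, 0.009545893408358097), 3.3785789012908936) 0.33228314994457825 0.0013757272757048916
dp [-79.4 504.  -15.1] turn [  0.36  -0.28 -99.24] rows 10.2 t 41.3 F [0.1 0.2 0.5]
```

View pics/w15.png

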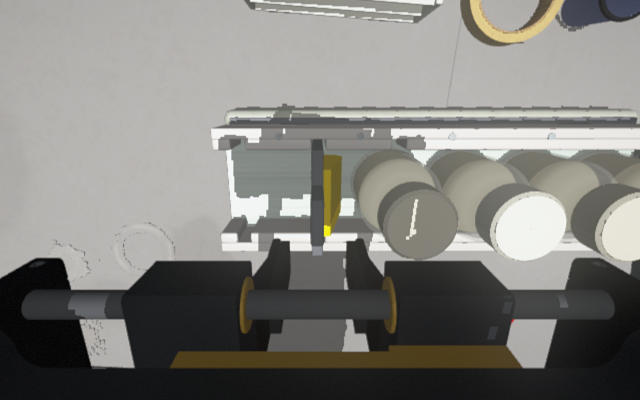

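>>> {"fn": "jog_arm", "kwargs": {
  "rows": [
    {"dp":[-8,30,-13],"turn":[0,0,-8],"grip":0.5},
    {"dp":[-15,75,-15],"turn":[0,0,-16],"grip":0.7},
    {"dp":[-22,120,-15],"turn":[0,0,-24],"grip":0.7},
    {"dp":[-29,165,-15],"turn":[0,0,-32],"grip":0.7},
    {"dp":[-36,210,-15],"turn":[0,0,-40],"grip":0.7},
    {"dp":[-43,255,-15],"turn":[0,0,-48],"grip":0.7},
    {"dp":[-50,300,-15],"turn":[0,0,-56],"grip":0.7},
    {"dp":[-57,345,-15],"turn":[0,0,-64],"grip":0.7},
    {"dp":[-64,390,-15],"turn":[0,0,-72],"grip":0.7},
    {"dp":[-71,435,-15],"turn":[0,0,-80],"grip":0.7}
  ]
}}

```text
time_s: 42.3
position: [0.4795, -0.3602, 0.266]
tcp_rot: [[0.112, 0.994, -0.001], [0.994, -0.112, 0.003], [0.003, -0.001, -1.0]]
force: [0.7, 0.5, -0.9]
opening: 0.7
```

```bash
python3 -c "
from h import *
go([.4778,-.4281,.25],12.5)
"
```

```text
dp [-67.7   5.9  15.8] turn [ -0.04  -0.16 -18.93] rows 1.4 t 42.3 F [ 0.7  0.5 -0.9]
```

>>> {"fn": "jog_arm", "kwargs": {
  "rows": [
    {"dp":[-30,3,10],"turn":[0,0,-8],"grip":0.7},
    {"dp":[-60,6,15],"turn":[0,0,-16],"grip":0.7},
    {"dp":[-66,6,15],"turn":[0,0,-19],"grip":0.7},
    {"dp":[-66,6,15],"turn":[0,0,-19],"grip":0.7},
    {"dp":[-66,6,15],"turn":[0,0,-19],"grip":0.7},
    {"dp":[-66,6,15],"turn":[0,0,-19],"grip":0.7}
  ]
}}

```text
time_s: 42.9
position: [0.4789, -0.4238, 0.2521]
tcp_rot: [[-0.212, 0.977, 0.0], [0.977, 0.212, 0.002], [0.002, 0.001, -1.0]]
force: [-0.7, 0.2, -0.1]
opening: 0.697
```

```bash
python3 -c "
from h import *
p,d,i=shot('wrist');save('w16',p)
c=cloud(d,i); z=c[...,2]
m=(abs(z-.133)<.006)&(abs(c[...,0]-.478)<.05)&(abs(c[...,1]+.428)<.04)&(p[...,0].astype(int)-p[...,2]>20)
q=c[m];print(len(q),np.median(q[:,2]),cv2.minAreaRect(q[:,:2].astype(np.float32)))
m=(abs(z-.045)<.004)&(abs(c[...,0]-.47)<.09)&(abs(c[...,1]+.4)<.09); print(cv2.minAreaRect(c[m][:,:2].astype(np.float32)))
caps('top')
go([.4778,-.4281,.107],12.5)
"
```

```text
716 0.13217270589463406 ((0.4772992432117462, -0.42815300822257996), (0.03501731529831886, 0.01541098766028881), 11.94315242767334)
((0.47120097279548645, -0.4007347822189331), (0.12442027032375336, 0.09994901716709137), 12.292155265808105)
top cap z0 0.198 c 0.7613 -0.3201 r 0.0314 z 0.1971 tray x,y 0.2117 -0.0808
top cap z0 0.198 c 0.5411 -0.2137 r 0.0265 z 0.198 tray x,y -0.0023 0.0375
top cap z0 0.198 c 0.5332 0.0099 r 0.0264 z 0.1978 tray x,y 0.002 0.2612
dp [ -3.9  -2.4 145.6] turn [ 0.06 -0.03 -0.21] rows 2.9 t 43.0 F [ 0.7 -0.1 -0.2]
```

View pics/w16.png

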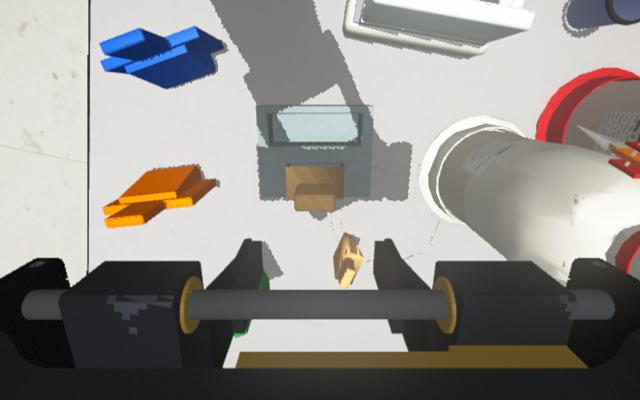

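>>> {"fn": "jog_arm", "kwargs": {
  "rows": [
    {"dp":[-3,-1.5,35],"turn":[0,0,0],"grip":0.7},
    {"dp":[-3.5,-1.5,75],"turn":[0,0,0],"grip":0.7},
    {"dp":[-3.5,-1.5,110],"turn":[0,0,0],"grip":0.7},
    {"dp":[-3.5,-1.5,120],"turn":[0,0,0],"grip":0.7},
    {"dp":[-3.5,-1.5,120],"turn":[0,0,0],"grip":0.7},
    {"dp":[-3.5,-1.5,120],"turn":[0,0,0],"grip":0.7}
  ]
}}

```text
time_s: 43.6
position: [0.4793, -0.4294, 0.1342]
tcp_rot: [[-0.213, 0.977, 0.003], [0.977, 0.213, -0.002], [-0.002, 0.002, -1.0]]
force: [0.6, -0.0, -0.3]
opening: 0.697
```

```bash
python3 -c "
from h import *
go([.4775,-.4281,.107],12.3)
"
```

```text
dp [ 1.7 -1.6 27.2] turn [ 0.14  0.14 -0.03] rows 0.5 t 43.6 F [ 0.6 -0.  -0.3]
```

>>> {"fn": "jog_arm", "kwargs": {
  "rows": [
    {"dp":[1.5,-1.5,15],"turn":[0,0,0],"grip":0.7},
    {"dp":[1.5,-1.5,26],"turn":[0,0,0],"grip":0.7},
    {"dp":[1.5,-1.5,26.5],"turn":[0,0,0],"grip":0.7},
    {"dp":[1.5,-1.5,26.5],"turn":[0,0,0],"grip":0.7},
    {"dp":[1.5,-1.5,26.5],"turn":[0,0,0],"grip":0.2},
    {"dp":[1.5,-1.5,26.5],"turn":[0,0,0],"grip":0.2},
    {"dp":[1.5,-1.5,26.5],"turn":[0,0,0],"grip":0.2},
    {"dp":[1.5,-1.5,26.5],"turn":[0,0,0],"grip":0.2},
    {"dp":[1.5,-1.5,26.5],"turn":[0,0,0],"grip":0.2},
    {"dp":[1.5,-1.5,26.5],"turn":[0,0,0],"grip":0.2}
  ]
}}

```text
time_s: 44.6
position: [0.4767, -0.4276, 0.1063]
tcp_rot: [[-0.212, 0.977, 0.001], [0.977, 0.212, 0.0], [-0.0, 0.001, -1.0]]
force: [-0.1, 0.1, 2.2]
opening: 0.412
```

>>> {"fn": "jog_arm", "kwargs": {
  "rows": [
    {"dp":[0,0,-4],"turn":[0,0,0],"grip":0.2},
    {"dp":[0,0,-12],"turn":[0,0,0],"grip":0.2},
    {"dp":[0,0,-24],"turn":[0,0,0],"grip":0.2},
    {"dp":[0,0,-42],"turn":[0,0,0],"grip":0.2},
    {"dp":[0,0,-68],"turn":[0,0,0],"grip":0.2},
    {"dp":[0,0,-98],"turn":[0,0,0],"grip":0.2},
    {"dp":[0,0,-128],"turn":[0,0,0],"grip":0.2},
    {"dp":[0,0,-160],"turn":[0,0,0],"grip":0.2},
    {"dp":[0,0,-195],"turn":[0,0,0],"grip":0.2},
    {"dp":[0,0,-225],"turn":[0,0,0],"grip":0.2}
  ]
}}

```text
time_s: 45.6
position: [0.4764, -0.4276, 0.3342]
tcp_rot: [[-0.212, 0.977, 0.003], [0.977, 0.212, -0.002], [-0.002, 0.002, -1.0]]
force: [0.5, -0.8, -0.8]
opening: 0.414
```

```bash
python3 -c "
from h import *
p,d,i=shot('wrist');save('w17',p)
go(np.r_[tray(.3075),.33],3.15)
"
```

```text
dp [463.9 152.5   5.8] turn [0.44 0.63 9.11] rows 9.8 t 45.65 F [ 1.6 -0.3  2.5]
```

View pics/w17.png

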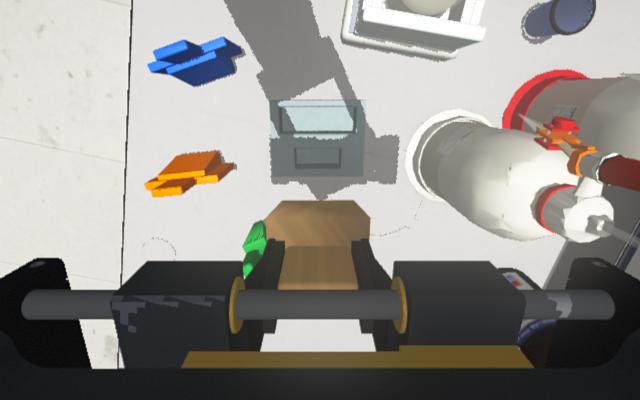

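Wedge held, square. Carry it over slowly.

>>> {"fn": "jog_arm", "kwargs": {
  "rows": [
    {"dp":[5,2,0],"turn":[0,0,0],"grip":0.2},
    {"dp":[15,5,0],"turn":[0,0,0],"grip":0.2},
    {"dp":[32,11,0],"turn":[0,0,1],"grip":0.2},
    {"dp":[56,19,0],"turn":[0,0,2],"grip":0.2},
    {"dp":[84,28,0],"turn":[0,0,3],"grip":0.2},
    {"dp":[114,38,0],"turn":[0,0,4],"grip":0.2},
    {"dp":[144,48,0],"turn":[0,0,5],"grip":0.2},
    {"dp":[174,57,0],"turn":[0,0,6],"grip":0.2},
    {"dp":[204,67,0],"turn":[0,0,7],"grip":0.2},
    {"dp":[234,77,0],"turn":[0,0,8],"grip":0.2}
  ]
}}

```text
time_s: 46.65
position: [0.5005, -0.1797, 0.3292]
tcp_rot: [[-0.074, 0.997, -0.003], [0.997, 0.074, 0.003], [0.004, -0.003, -1.0]]
force: [0.4, -0.5, -0.5]
opening: 0.412
```

```bash
python3 -c "
from h import *
go(np.r_[tray(.3075),.33],3.15)
"
```

```text
dp [ 2.33e+02  4.54e+01 -1.00e-01] turn [-0.16 -0.2   1.08] rows 4.7 t 46.65 F [ 0.4 -0.5 -0.5]
```

>>> {"fn": "jog_arm", "kwargs": {
  "rows": [
    {"dp":[30,7,0],"turn":[0,0,1],"grip":0.2},
    {"dp":[60,14,0],"turn":[0,0,1],"grip":0.2},
    {"dp":[90,21,0],"turn":[0,0,1],"grip":0.2},
    {"dp":[120,28,0],"turn":[0,0,1],"grip":0.2},
    {"dp":[150,35,0],"turn":[0,0,1],"grip":0.2},
    {"dp":[178,41,0],"turn":[0,0,1],"grip":0.2},
    {"dp":[202,44,0],"turn":[0,0,1],"grip":0.2},
    {"dp":[218,45,0],"turn":[0,0,1],"grip":0.2},
    {"dp":[227,45,0],"turn":[0,0,1],"grip":0.2},
    {"dp":[229,45,0],"turn":[0,0,1],"grip":0.2}
  ]
}}

```text
time_s: 47.65
position: [0.5284, 0.0504, 0.33]
tcp_rot: [[-0.058, 0.998, -0.002], [0.998, 0.059, 0.001], [0.001, -0.002, -1.0]]
force: [0.9, 0.4, -1.0]
opening: 0.408
```

>>> {"fn": "jog_arm", "kwargs": {
  "rows": [
    {"dp":[0,0,0],"turn":[0,0,0],"grip":0.2},
    {"dp":[0,0,0],"turn":[0,0,0],"grip":0.2}
  ]
}}

```text
time_s: 47.85
position: [0.5297, 0.0485, 0.331]
tcp_rot: [[-0.056, 0.998, 0.0], [0.998, 0.056, 0.0], [0.0, 0.0, -1.0]]
force: [-0.9, 0.0, -1.4]
opening: 0.409
```

```bash
python3 -c "
from h import *
p=caps('top')
p,d,i=shot('side');save('s18',p,(240,60,400,200),5)
p,d,i=shot('wrist');save('w18',p)
go(np.r_[tray(.3075),.245],3.15)
"
```

```text
top cap z0 0.198 c 0.7585 -0.3169 r 0.0306 z 0.1984 tray x,y 0.2091 -0.0775
top cap z0 0.198 c 0.6432 -0.3826 r 0.0344 z 0.1982 tray x,y 0.0903 -0.1368
top cap z0 0.198 c 0.5415 -0.2138 r 0.0264 z 0.198 tray x,y -0.0019 0.0374
top cap z0 0.198 c 0.5393 -0.1405 r 0.0267 z 0.1978 tray x,y -0.0001 0.1107
top cap z0 0.198 c 0.5352 -0.0666 r 0.0268 z 0.1978 tray x,y -0.0001 0.1847
top cap z0 0.198 c 0.5333 0.0073 r 0.0265 z 0.1982 tray x,y 0.002 0.2586
dp [ 7.7 -0.9 86.3] turn [ 0.06 -0.02  0.03] rows 1.7 t 48.0 F [-1.1 -0.1 -0.2]
```

View pics/w18.png

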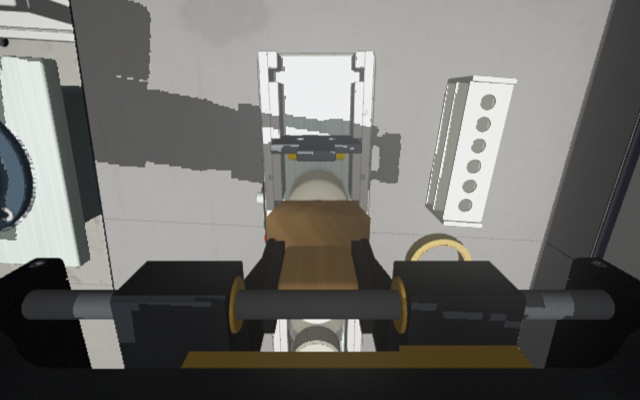

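View pics/s18.png

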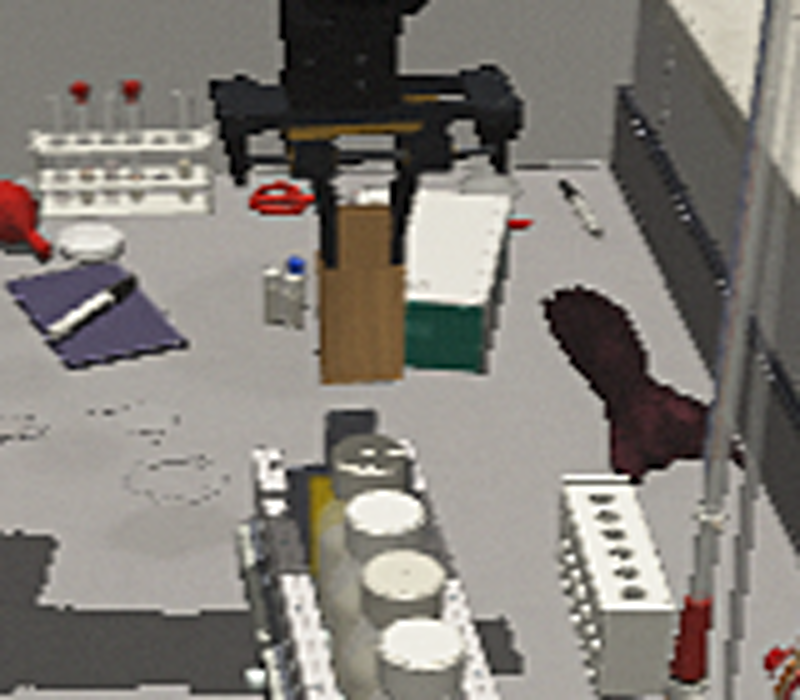

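>>> {"fn": "jog_arm", "kwargs": {
  "rows": [
    {"dp":[3,-1,10],"turn":[0,0,0],"grip":0.2},
    {"dp":[6,-1,28],"turn":[0,0,0],"grip":0.2},
    {"dp":[6,-1,48],"turn":[0,0,0],"grip":0.2},
    {"dp":[6,-1,66],"turn":[0,0,0],"grip":0.2},
    {"dp":[6,-1,78],"turn":[0,0,0],"grip":0.2},
    {"dp":[6,-1,82],"turn":[0,0,0],"grip":0.2},
    {"dp":[6,-1,82],"turn":[0,0,0],"grip":0.2},
    {"dp":[6,-1,82],"turn":[0,0,0],"grip":0.2}
  ]
}}

```text
time_s: 48.8
position: [0.5292, 0.055, 0.2499]
tcp_rot: [[-0.057, 0.998, 0.002], [0.998, 0.057, 0.0], [0.0, 0.003, -1.0]]
force: [0.7, -0.8, -0.6]
opening: 0.41
```

```bash
python3 -c "
from h import *
p,d,i=shot('side');save('s19',p,(270,80,350,180),6)
p,d,i=shot('wrist');save('w19',p)
s=bot.read_state();print(s['position'],(s['position'][:2]-TE)@SX,(s['position'][:2]-TE)@SY)
go(np.r_[tray(.306),.215],3.15)
"
```

```text
[0.52925499 0.05501265 0.25016921] 0.000594984284868813 0.3064429610692515
dp [-0.4 -0.7 35.2] turn [ 0.17 -0.    0.1 ] rows 0.7 t 48.9 F [ 0.  -0.1 -0.8]
```

View pics/w19.png

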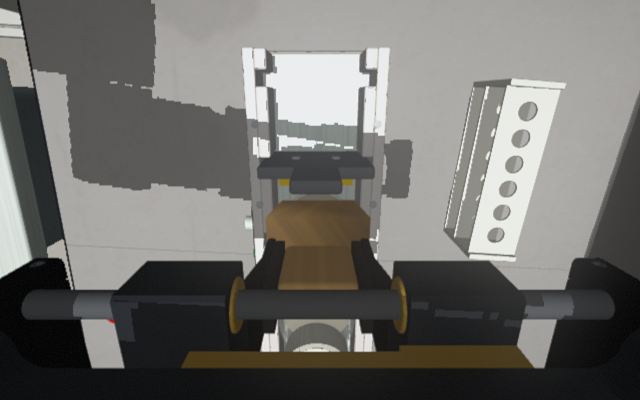

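View pics/s19.png

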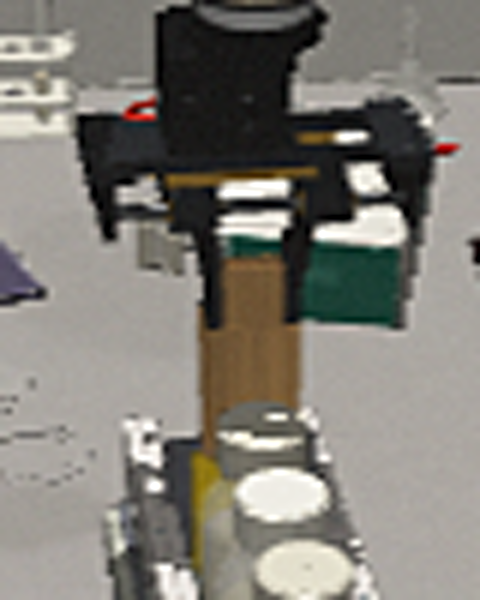

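Aligned. Lower step by step, watching the force.

>>> {"fn": "jog_arm", "kwargs": {
  "rows": [
    {"dp":[0,-0.5,6],"turn":[0,0,0],"grip":0.2},
    {"dp":[0,-0.5,12],"turn":[0,0,0],"grip":0.2},
    {"dp":[0,-0.5,18],"turn":[0,0,0],"grip":0.2},
    {"dp":[0,-0.5,24],"turn":[0,0,0],"grip":0.2},
    {"dp":[0,-0.5,24],"turn":[0,0,0],"grip":0.2}
  ]
}}

```text
time_s: 49.4
position: [0.5273, 0.0551, 0.2241]
tcp_rot: [[-0.057, 0.998, -0.002], [0.998, 0.057, 0.001], [0.001, -0.002, -1.0]]
force: [0.1, -0.3, -2.3]
opening: 0.414
```

>>> {"fn": "jog_arm", "kwargs": {
  "rows": [
    {"dp":[0,0,4],"turn":[0,0,0],"grip":0.2},
    {"dp":[0,0,8],"turn":[0,0,0],"grip":0.2},
    {"dp":[0,0,12],"turn":[0,0,0],"grip":0.2},
    {"dp":[0,0,12],"turn":[0,0,0],"grip":0.2}
  ]
}}

```text
time_s: 49.8
position: [0.5277, 0.0551, 0.2127]
tcp_rot: [[-0.057, 0.998, -0.0], [0.998, 0.057, 0.0], [0.001, -0.0, -1.0]]
force: [0.1, -1.5, -0.0]
opening: 0.412
```

>>> {"fn": "jog_arm", "kwargs": {
  "rows": [
    {"dp":[-0.5,0,3],"turn":[0,0,0],"grip":0.2},
    {"dp":[-1,0,6],"turn":[0,0,0],"grip":0.2},
    {"dp":[-1.5,0,9],"turn":[0,0,0],"grip":0.2},
    {"dp":[-1.5,0,9],"turn":[0,0,0],"grip":0.2}
  ]
}}

```text
time_s: 50.2
position: [0.528, 0.0537, 0.2039]
tcp_rot: [[-0.057, 0.998, 0.0], [0.998, 0.057, 0.001], [0.001, 0.0, -1.0]]
force: [0.1, 1.9, -1.1]
opening: 0.412
```

>>> {"fn": "jog_arm", "kwargs": {
  "rows": [
    {"dp":[-0.3,0,3],"turn":[0,0,0],"grip":0.2},
    {"dp":[-0.5,0,6],"turn":[0,0,0],"grip":0.2},
    {"dp":[-0.5,0,9],"turn":[0,0,0],"grip":0.2},
    {"dp":[-0.5,0,9],"turn":[0,0,0],"grip":0.2}
  ]
}}

```text
time_s: 50.6
position: [0.528, 0.053, 0.1948]
tcp_rot: [[-0.057, 0.998, 0.0], [0.998, 0.057, 0.0], [0.0, 0.0, -1.0]]
force: [-0.0, 2.0, -1.6]
opening: 0.411
```

>>> {"fn": "jog_arm", "kwargs": {
  "rows": [
    {"dp":[0,0,2],"turn":[0,0,0],"grip":0.2},
    {"dp":[0,0,4],"turn":[0,0,0],"grip":0.2},
    {"dp":[0,0,6],"turn":[0,0,0],"grip":0.2},
    {"dp":[0,0,6],"turn":[0,0,0],"grip":0.2}
  ]
}}

```text
time_s: 51.0
position: [0.5282, 0.0531, 0.1889]
tcp_rot: [[-0.057, 0.998, 0.001], [0.998, 0.057, 0.0], [0.0, 0.001, -1.0]]
force: [-0.0, 1.9, -1.8]
opening: 0.413
```

>>> {"fn": "jog_arm", "kwargs": {
  "rows": [
    {"dp":[0,0,1.5],"turn":[0,0,0],"grip":0.2},
    {"dp":[0,0,3],"turn":[0,0,0],"grip":0.2},
    {"dp":[0,0,4.5],"turn":[0,0,0],"grip":0.2},
    {"dp":[0,0,4.5],"turn":[0,0,0],"grip":0.2}
  ]
}}

```text
time_s: 51.4
position: [0.5285, 0.0531, 0.1851]
tcp_rot: [[-0.057, 0.998, 0.002], [0.998, 0.057, 0.0], [0.0, 0.002, -1.0]]
force: [-0.2, 1.2, 2.5]
opening: 0.41
```

Force turning positive: it is beginning to jam.

>>> {"fn": "jog_arm", "kwargs": {
  "rows": [
    {"dp":[0,0,1],"turn":[0,0,0],"grip":0.2},
    {"dp":[0,0,2],"turn":[0,0,0],"grip":0.2},
    {"dp":[0,0,2],"turn":[0,0,0],"grip":0.2}
  ]
}}

```text
time_s: 51.7
position: [0.5288, 0.0531, 0.1842]
tcp_rot: [[-0.057, 0.998, 0.003], [0.998, 0.057, 0.0], [-0.0, 0.003, -1.0]]
force: [-2.1, 3.2, 10.0]
opening: 0.412
```

>>> {"fn": "jog_arm", "kwargs": {
  "rows": [
    {"dp":[0,0,1],"turn":[0,0,0],"grip":0.2},
    {"dp":[0,0,2],"turn":[0,0,0],"grip":0.2},
    {"dp":[0,0,2.5],"turn":[0,0,0],"grip":0.2},
    {"dp":[0,0,2.5],"turn":[0,0,0],"grip":0.2}
  ]
}}

```text
time_s: 52.1
position: [0.529, 0.0531, 0.1835]
tcp_rot: [[-0.057, 0.998, 0.004], [0.998, 0.057, -0.0], [-0.0, 0.004, -1.0]]
force: [-4.6, 2.2, 20.9]
opening: 0.41
```

>>> {"fn": "jog_arm", "kwargs": {
  "rows": [
    {"dp":[0,0,0.7],"turn":[0,0,0],"grip":0.2},
    {"dp":[0,0,0.7],"turn":[0,0,0],"grip":0.2},
    {"dp":[0,0,0.7],"turn":[0,0,0],"grip":0.2}
  ]
}}

```text
time_s: 52.4
position: [0.5291, 0.053, 0.1832]
tcp_rot: [[-0.057, 0.998, 0.004], [0.998, 0.057, -0.0], [-0.001, 0.004, -1.0]]
force: [-4.0, 2.9, 23.3]
opening: 0.411
```

```bash
python3 -c "
from h import *
s=bot.read_state();print(s['position'],s['force'],s['opening'],(s['position'][:2]-TE)@SY)
p=caps('top');save('t20',p,(220,120,400,260),4)
p,d,i=shot('side');save('s20',p,(270,80,350,180),6)
"
```

```text
[0.5290651  0.05303286 0.18324828] [-4.03156354  2.94593624 23.30129979] 0.4110864935683379 0.3044766003616877
top cap z0 0.198 c 0.6461 -0.3818 r 0.0345 z 0.1985 tray x,y 0.0933 -0.1362
top cap z0 0.198 c 0.5415 -0.214 r 0.0264 z 0.1977 tray x,y -0.0019 0.0372
top cap z0 0.198 c 0.5387 -0.1404 r 0.0266 z 0.1975 tray x,y -0.0007 0.1108
top cap z0 0.198 c 0.5353 -0.0669 r 0.027 z 0.1977 tray x,y -0.0001 0.1844
top cap z0 0.198 c 0.532 0.0065 r 0.0262 z 0.1981 tray x,y 0.0007 0.2579
```

View pics/s20.png

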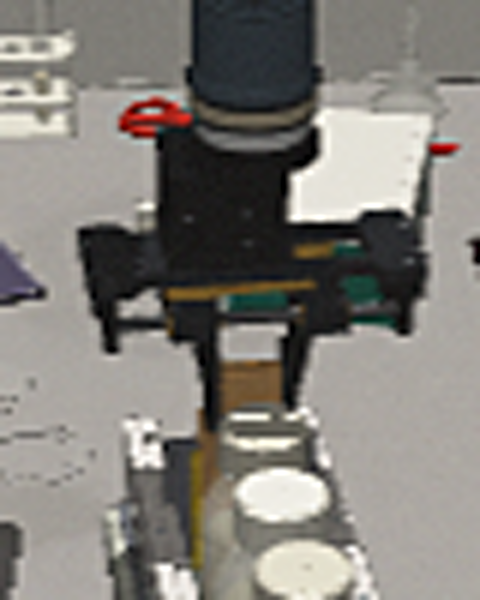

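>>> {"fn": "jog_arm", "kwargs": {
  "rows": [
    {"dp":[0,0,0],"turn":[0,0,0],"grip":0.6},
    {"dp":[0,0,0],"turn":[0,0,0],"grip":0.7},
    {"dp":[0,0,0],"turn":[0,0,0],"grip":0.7},
    {"dp":[0,0,-5],"turn":[0,0,0],"grip":0.7},
    {"dp":[0,0,-20],"turn":[0,0,0],"grip":0.7},
    {"dp":[0,0,-50],"turn":[0,0,0],"grip":0.7},
    {"dp":[0,0,-85],"turn":[0,0,0],"grip":0.7},
    {"dp":[0,0,-100],"turn":[0,0,0],"grip":0.7},
    {"dp":[0,0,-100],"turn":[0,0,0],"grip":0.7}
  ]
}}

```text
time_s: 53.4
position: [0.5293, 0.0526, 0.2818]
tcp_rot: [[-0.057, 0.998, 0.006], [0.998, 0.057, -0.001], [-0.001, 0.006, -1.0]]
force: [-0.8, -0.4, 0.1]
opening: 0.698
```

```bash
python3 -c "
from h import *
s=bot.read_state();print(s['position'],s['force'],s['opening'])
p=caps('top');save('t21',p)
p,d,i=shot('wrist');save('w21',p)
c=cloud(d,i); e=c[...,:2]-TE; x=e@SX;y=e@SY;z=c[...,2]
m=(p[...,0].astype(int)-p[...,2]>20)&(abs(x)<.04)&(y>.28)&(y<.34)&(z>.1); q=np.c_[x[m],y[m],z[m]]
if len(q):
  zt=np.percentile(q[:,2],98); t=q[q[:,2]>zt-.006]; print('wedge top z',zt,'toe above deck',zt-.125-.062,'head',len(t),t.min(0),t.max(0))
m=(p.max(-1)<110)&(abs(x)<.04)&(abs(y-.33)<.03)&(z>.17)&(z<.2); q=np.c_[x[m],y[m],z[m]]; print('tab',len(q),np.median(q,0),q.min(0),q.max(0))
p,d,i=shot('side');save('s21',p,(240,80,400,200),5)
"
```

```text
[0.52932815 0.05262315 0.2817675 ] [-0.80380669 -0.4163638   0.09746826] 0.6978978061884838
top cap z0 0.198 c 0.7577 -0.3192 r 0.0298 z 0.1976 tray x,y 0.2081 -0.0798
top cap z0 0.198 c 0.641 -0.3799 r 0.0318 z 0.1975 tray x,y 0.0883 -0.1339
top cap z0 0.198 c 0.5412 -0.2134 r 0.0265 z 0.1979 tray x,y -0.0022 0.0378
top cap z0 0.198 c 0.5392 -0.1409 r 0.0271 z 0.1978 tray x,y -0.0003 0.1103
top cap z0 0.198 c 0.5349 -0.0669 r 0.027 z 0.1978 tray x,y -0.0005 0.1844
top cap z0 0.198 c 0.5323 0.0054 r 0.026 z 0.1982 tray x,y 0.0009 0.2568
wedge top z 0.3692369791255443 toe above deck 0.18223697912554432 head 4041 [-0.01991914  0.32702522  0.36323933] [0.03999674 0.33038662 0.37072489]
tab 1514 [0.00261378 0.32499103 0.18642859] [-0.01876592  0.30001889  0.17000068] [0.02716281 0.33819707 0.19989295]
```

View pics/w21.png

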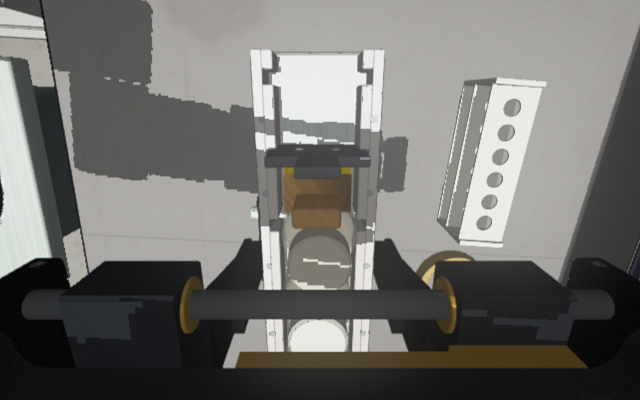

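View pics/s21.png

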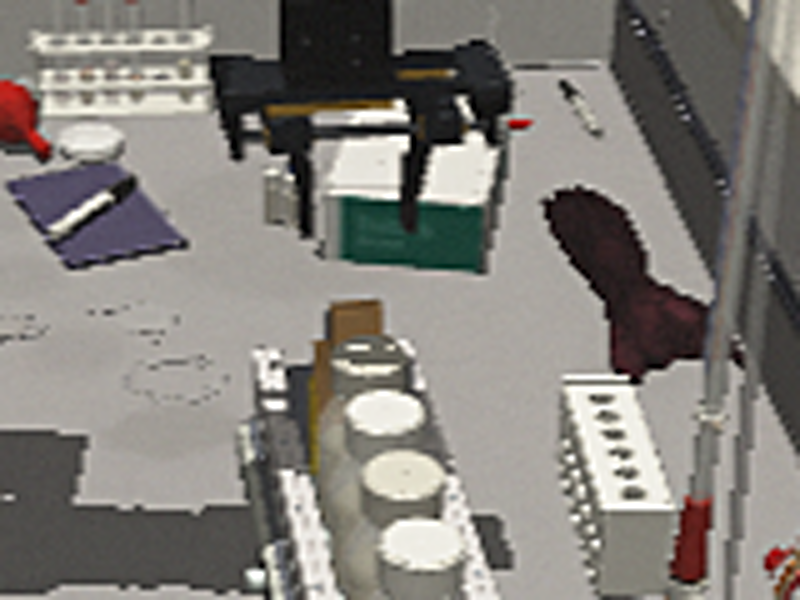

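```bash
python3 -c "
from h import *
p,d,i=shot('wrist')
c=cloud(d,i); e=c[...,:2]-TE; x=e@SX;y=e@SY;z=c[...,2]
m=(p[...,0].astype(int)-p[...,2]>20)&(abs(x)<.04)&(y>.28)&(y<.34)&(z>.1)&(z<.24); q=np.c_[x[m],y[m],z[m]]
t=q[q[:,2]>.198]; print('head z',np.median(t[:,2]),'toe',np.median(t[:,2])-.187,len(t),np.percentile(t,[2,98],axis=0))
A=np.c_[t[:,:2],np.ones(len(t))]; print('head top tilt (rad x,y)',np.linalg.lstsq(A,t[:,2],rcond=None)[0][:2])
m=(p.max(-1)<110)&(abs(x)<.03)&(abs(y-.33)<.02)&(z>.18)&(z<.195); q=np.c_[x[m],y[m],z[m]]; print('tab',len(q),np.median(q,0),np.percentile(q,[2,98],axis=0))
"
```

```text
head z 0.20899892801040124 toe 0.021998928010401236 1179 [[-0.01827741  0.29712459  0.19900784]
 [ 0.01536335  0.31174     0.21063808]]
head top tilt (rad x,y) [ 0.01613679 -0.31201112]
tab 907 [-0.00051361  0.33193526  0.18717996] [[-0.01722117  0.3109042   0.18095734]
 [ 0.01608267  0.33798164  0.19406943]]
```

```bash
python3 -c "
from h import *
p,d,i=shot('wrist')
c=cloud(d,i); e=c[...,:2]-TE; x=e@SX;y=e@SY;z=c[...,2]
m=(p[...,0].astype(int)-p[...,2]>20)&(abs(x)<.015)&(y>.299)&(y<.309)&(z>.2)&(z<.24); t=np.c_[x[m],y[m],z[m]]
A=np.c_[t[:,:2],np.ones(len(t))]; print(len(t),'tilt',np.linalg.lstsq(A,t[:,2],rcond=None)[0],t[:,2].std())
s=bot.read_state();print(s['time_s'],s['force'],s['qvel'].round(3))
"
```

```text
563 tilt [ 0.01807489 -0.01077631  0.21277772] 0.0006534128003258247
53.65 [ 0.03708288 -0.21616688 -1.22128263] [-0.058  0.053 -0.379  0.045  0.017  0.037]
```

```bash
python3 -c "
from h import *
print(bot.hand_in())"
```

```text
the job is handed in; nothing more can be done
None
```

The shaker is loaded and the row is locked, and I handed the job in at about 54 s of the 210 s allowed. `hand_in` gave no verdict, and I could not measure whether the wedge presses on the plate with more than 5 N on its own.

**What I did**
- **Bottles:** I counted four milk bottles and stood them in a row against the end wall, picking each up by its cap.
- **Stop plate:** It went down into the slots for a row of four, with the yellow slope facing the bottles. It touched bottom at the height expected for fully home.
- **Wedge:** I put the larger tan wedge point down between the last bottle and the slope and pushed it with about 23 N. Then I let go and raised the gripper clear.

**Last checks**
- **Bottles:** Centres are at about 38, 110, 184 and 257 mm from the end wall; a tight row would be 37, 111, 185 and 259 mm. All are within about 2 mm of the centre line, with cap tops at the right height.
- **Stop plate:** The top of the tab is about 187 mm above the bench against 188 mm expected, and the plate is about 332 mm along the tray (slot at 331.5 mm).
- **Wedge:** The toe is about 22 mm above the deck (it should jam at 12 to 45 mm) and tilted by less than 0.02 rad. It did not move up when released.

**What went wrong or disagreed**
- I carried the first bottle too fast; it slipped about 1 cm in the grip and stood 9 mm off the wall. I pushed it home with the second bottle and moved more slowly after that.
- Two of the four caps looked cream rather than white. I took all four as milk bottles, since at least three had to be present and no bottle look-alikes were mentioned.
- Two quick measurements gave nonsense (a wedge height and a head tilt) because they picked up other surfaces. I repeated them more narrowly, and the figures above are from the repeats.

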